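# Clear the upright parts, mount the pulley, put the parts back

### The job

On the plywood rack the aluminium pulley is hemmed in by three upright parts: the black roller, the steel shaft and the square aluminium block. Move these three to the ribbed rubber mat and stand them there upright, then fetch the pulley and set it flat over the spigot of the white mounting plate, and only then stand each of the three back upright on the very spot of the rack where you found it. Never drop or tip any of the four, and leave the loose nut, the oil bottle and the spanner where they lie.

Things in the scene. Friction and masses are not known exactly. Their poses are not given: they have to be found in the camera images.
- pulley_c (a point): The pulley to fetch: a stepped aluminium wheel standing on the rack with its axis upright, 44 mm high; the lower 32 mm are 58 mm in diameter, the hub above is 46 mm; an open bore of 36 mm runs right through. The point is its centre, half-way up (22 mm above its underside); z is its axis. About 0.16 kg.
- roller_c (a point): Black plastic roller standing upright, 90 mm high: a 36 mm round body on a 44 mm foot that is 10 to 13 mm high. The point is its centre, 45 mm above its underside; z is its axis. About 0.15 kg.
- shaft_c (a point): Bright steel shaft, a plain round bar of 30 mm diameter standing upright, 96 mm high. The point is its centre, 48 mm above its underside; z is its axis. About 0.45 kg.
- block_c (a point): Square aluminium guide block standing upright, 34 x 34 mm and 88 mm high. The point is its centre, 44 mm above its underside; x and y are square to its faces, z up. About 0.27 kg.
- rack_top (a point): Rack: fixed plywood board, 170 (x) x 180 (y) x 12 mm, with an aluminium strip, 42 mm high from the table, along its +x edge (inner face 82 mm from the middle). The point is the middle of its upper face. Printed circles: pulley at (25, 0) mm in this frame, upright parts at (25, 58), (25, -58) and (-33, 0), each part within 4 mm of one; which part is where changes at each start.
- mat_top (a point): The side area: a fixed ribbed black rubber mat, 150 mm (its x) by 190 mm (its y), 4 mm thick, empty at the start. The point is the middle of its upper face. The parts may stand anywhere on it.
- spigot (a point): Fixed white mounting plate, 170 x 170 x 12 mm. In its middle a steel spigot of 22 mm diameter stands 26 mm high above the plate, its top 10 mm tapering to 10 mm. The point is the spigot's foot on the plate's upper face. A 36 mm black idler wheel, 23 mm high, is fixed at (63, 63) mm; bolt heads in the other corners and a strip along the +x edge are 10 mm high or less.
- nut_c (a point): Bystander: a loose square steel nut 24 mm wide and 13 mm high that lies on the rack near its corner at about (-57, 66) mm. The point is its centre.
- oil_c (a point): Bystander: a white plastic oil bottle with a black cap, 54 mm in diameter, 130 mm high, standing on the table beyond the left station. The point is its centre, 65 mm up.
- spanner_grip (a point): Bystander: a loose steel spanner 160 mm long, lying flat on the table near the robot, roughly across. The point is on its handle; x runs along it to the jaw.
Mind the look-alikes: they are no part of the job. What is shaped like the part that bears block_c but blue or turquoise is not meant.

How it is judged (in metres and radians):
On the way, in this order (a step that is already met when the one before it is completed fails the run):
1. roller, shaft and block all stand upright on the mat, released, while the pulley is still in its place (within 15 mm) (x of roller_c in the frame of mat_top between -0.072 and 0.072 m and y of roller_c in the frame of mat_top between -0.092 and 0.092 m and z of roller_c in the frame of mat_top below 0.051 m and angle between each of roller_c, shaft_c, block_c's own z axis and vertical below 0.12 rad and contact force between the fingers and roller below 0.1 N and linear speed of each of roller, shaft, block below 0.03 m/s and x of shaft_c in the frame of mat_top between -0.072 and 0.072 m and y of shaft_c in the frame of mat_top between -0.092 and 0.092 m and z of shaft_c in the frame of mat_top below 0.054 m and contact force between the fingers and shaft below 0.1 N and x of block_c in the frame of mat_top between -0.072 and 0.072 m and y of block_c in the frame of mat_top between -0.092 and 0.092 m and z of block_c in the frame of mat_top below 0.05 m and contact force between the fingers and block below 0.1 N and distance of pulley_c from where it was at the start of the episode below 0.015 m), for 0.2 s.
2. the pulley sits flat over the spigot, released, while the three parts still stand on the mat (horizontal distance between pulley_c and spigot below 0.01 m and z of pulley_c in the frame of spigot below 0.027 m and (angle between pulley_c's own z axis and vertical below 0.1 rad or angle between pulley_c's own z axis and vertical above 3.04 rad) and contact force between the fingers and pulley below 0.1 N and linear speed of each of pulley, roller, shaft, block below 0.03 m/s and x of roller_c in the frame of mat_top between -0.072 and 0.072 m and y of roller_c in the frame of mat_top between -0.092 and 0.092 m and z of roller_c in the frame of mat_top below 0.051 m and angle between each of roller_c, shaft_c, block_c's own z axis and vertical below 0.12 rad and contact force between the fingers and roller below 0.1 N and x of shaft_c in the frame of mat_top between -0.072 and 0.072 m and y of shaft_c in the frame of mat_top between -0.092 and 0.092 m and z of shaft_c in the frame of mat_top below 0.054 m and contact force between the fingers and shaft below 0.1 N and x of block_c in the frame of mat_top between -0.072 and 0.072 m and y of block_c in the frame of mat_top between -0.092 and 0.092 m and z of block_c in the frame of mat_top below 0.05 m and contact force between the fingers and block below 0.1 N), for 0.2 s.
3. roller, shaft and block each stand upright again where they were at the start, released (distance of each of roller_c, shaft_c, block_c from where it was at the start of the episode below 0.014 m and angle between each of roller_c, shaft_c, block_c's own z axis and vertical below 0.12 rad and contact force between the fingers and roller below 0.1 N and linear speed of each of roller, shaft, block below 0.03 m/s and contact force between the fingers and shaft below 0.1 N and contact force between the fingers and block below 0.1 N), for 0.2 s.
At the end, for the whole second after the job is handed in: The pulley sits flat on the plate over the spigot (axis within 10 mm, underside within 5 mm of the plate), and roller, shaft and block each stand upright (within 0.12 rad) on the rack with their centres within 14 mm of where they were at the start; all released and at rest (all of step 3 and horizontal distance between pulley_c and spigot below 0.01 m and z of pulley_c in the frame of spigot below 0.027 m and (angle between pulley_c's own z axis and vertical below 0.1 rad or angle between pulley_c's own z axis and vertical above 3.04 rad) and contact force between the fingers and pulley below 0.1 N and linear speed of pulley below 0.03 m/s); the robot touches nothing.
It fails at once if one of the three upright parts or the pulley is tipped more than 35 degrees (angle between pulley_c's own z axis and vertical between 0.61 and 2.53 rad or angle between roller_c's own z axis and vertical above 0.61 rad or angle between shaft_c's own z axis and vertical above 0.61 rad or angle between block_c's own z axis and vertical above 0.61 rad).
It fails at once if one of the four is dropped (falls freely at over 0.7 m/s, about 25 mm) ((contact force between anything else and pulley below 0.05 N and linear speed of pulley above 0.7 m/s) or (contact force between anything else and roller below 0.05 N and linear speed of roller above 0.7 m/s) or (contact force between anything else and shaft below 0.05 N and linear speed of shaft above 0.7 m/s) or (contact force between anything else and block below 0.05 N and linear speed of block above 0.7 m/s)).
It fails at once if the nut is moved more than 25 mm (distance of nut_c from where it was at the start of the episode above 0.025 m).
It fails at once if the oil bottle is moved more than 25 mm (distance of oil_c from where it was at the start of the episode above 0.025 m).
It fails at once if the spanner is moved more than 25 mm (distance of spanner_grip from where it was at the start of the episode above 0.025 m).
It also fails if it takes over 144 s, if anything falls off the work surface, if the arm or the gripper's body presses on something with over 40 N, if the wrist force passes 120 N, or if a joint passes its speed limit or range.

### The arm

A 6-joint arm with a two-finger parallel gripper is mounted at the origin on the work surface. World frame = base frame: x ahead of the robot, y to its left, z up, the work surface at z = 0. Lengths are in mm, angles in degrees, forces in N, time in s.
With the tool pointing down it reaches from about 275 to 850 mm from the base axis. Payload 5.2 kg.
Tool frame: the origin (TCP) lies midway between the tips of the shut fingers; the grasp point (between the pads) lies env.grasp_offset behind it (env.grasp_offset is the distance from the TCP to the grasp point, in mm); y points along the fingers, z is the direction in which the jaws open and shut, and the axes are right-handed (so a half turn about y gives the same grasp; the last joint's range is limited). The gripper opens to 85 mm and grips with 20 to 120 N. Pads are 22 mm wide; open, the fingers measure 114 mm over their backs; the gripper's body (76 mm by 85 mm) begins 54 mm behind the grasp point. The pads swing forward as they close: fully open they stand 13 mm farther back than shut.
Start: joints at [-75.676, 14.817, 87.949, -0, 77.235, -11.62], TCP at [240.637, -494.569, 231.31] pointing down, gripper open.
Joint ranges: [-179.93, 179.93], [-52.35, 119.4], [10.71, 147.94], [-69.91, 249.91], [12.55, 155.21], [-178.61, 178.61]. Speed limits (degrees/s): [147.25, 147.25, 180, 180, 180, 180].

### API

Orientations are given as a 3x3 rotation matrix whose columns are the frame's x, y, z axes.
In Python, from plant import env, vision, workorder gives the robot as it stands.
- The arm moves only by the shell command python3 -m creep 'ROWS' [FORCE]. ROWS is JSON, a list of rows, each an object of numbers: "dx", "dy", "dz": the shift along the tool's x, y, z in cm; "rx", "ry", "rz": the turn, a rotation vector about the tool's x, y, z in rad; "grip": the finger opening in cm, from 0 to 8.54. A call has 1 to 10 rows; each row shifts and turns the pose as measured when the row begins, along the tool's axes as they then stand; what a row does not reach is not made up. A row lasts 1/10 s, in which the tool goes at most 50 mm and 8.59 degrees, less where a joint would pass 70% of its speed; a pose out of reach is approached as far as the arm can. A call is refused whole if a number of a shift passes 5 or a number of a turn 0.15, either way. A call with a gripper value outside its range is refused whole. The fingers move at their own pace and stop on an object; FORCE is the grip in N (left out, the last holds). Time passes only in rows, so rows that do not move let the fingers close. It gives the time, the measured TCP pose, the force and the opening at its end, in the units of the state.
- env.get_obs(): the state, without advancing time (a new reading comes with each control period).
- vision.read_camera(name): name is "side" or "top" or "wrist"; returns a dict with "img" (384x512x3 uint8, blue, green, red), "z_map" (384x512 float32, mm along the optical axis (not along the pixel's ray), 0 where there is no reading), "intrinsics" (3x3 intrinsics, pixels), "extrinsics" (4x4, takes a point from camera to world coordinates). Camera axes: x right, y up, looking along -z (the intrinsics and any distortion apply to the point x, -y, -z); pixel columns grow to the right and rows downward; lengths in mm; the calibration is good to about 2 mm. A picture is of the moment at which its call begins.
- workorder.sign_off(): hands the job in, once; it reports no verdict.
The state is a dict: "time": time; "qpos": joint angles; "qvel": joint speeds; "effort": joint torques, N m; "position": TCP position; "tool_rot": TCP orientation; "contact_force": force on the tool from outside, world axes, zero at the start; "wrist_torque": the same for the moment, N m; "finger_gap": finger opening in mm.
Only numpy, scipy, OpenCV 4.12 (cv2) and the standard library are available. Lean on these libraries where they do the work, as an engineer would, in place of code of your own. Each camera call takes 0.05 s, during which the arm holds its last target.

## Working session

There is one attempt and no reset: what is moved stays moved. The work goes in short steps, Python scripts to look and compute and a shell command to move; the robot and the scene stay as the last step left them, time stands still between calls to the robot, and variables do not carry over. Pictures are saved under pics/ and viewed, and the job is handed in when it is done.

```bash
ls -la; mkdir -p pics; python3 - <<'E'
from plant import env, vision, workorder
import cv2, numpy as np
o=env.get_obs(); print({k:np.round(v,3).tolist() for k,v in o.items()}); print(env.grasp_offset)
for n in ["side","top","wrist"]:
    r=vision.read_camera(n); cv2.imwrite(f"pics/{n}0.png",r["img"]); np.savez(f"pics/{n}0.npz",**r)
    print(n,np.round(r["intrinsics"],1).tolist(),np.round(r["extrinsics"],3).tolist())
E
```

```text
total 12
drwxr-xr-x  3 agent agent 4096 Dec  6 18:27 .
drwxr-xr-x 23 root  root  4096 Dec  6 18:27 ..
drwxr-xr-x  2 agent agent 4096 Dec  6 18:27 pics
{'time': 0.0, 'qpos': [-75.675, 14.86, 88.012, 0.0, 77.237, -11.622], 'qvel': [0.098, -0.05, 0.037, 0.029, 0.036, -0.016], 'effort': [-0.003, -44.604, -29.058, -0.001, 0.012, 0.0], 'position': [240.507, -494.018, 230.458], 'tool_rot': [[-0.899, -0.0, 0.438], [-0.438, 0.002, -0.899], [-0.0, -1.0, -0.002]], 'contact_force': [0.256, 0.041, -0.668], 'wrist_torque': [0.047, 0.009, 0.014], 'finger_gap': 85.638}
18.700000000000003
side [[367.0, 0.0, 261.4], [0.0, 367.0, 192.9], [0.0, 0.0, 1.0]] [[-0.888, 0.364, -0.283, 263.238], [-0.461, -0.687, 0.562, 633.477], [0.01, 0.629, 0.777, 845.12], [0.0, 0.0, 0.0, 1.0]]
top [[489.0, 0.0, 252.2], [0.0, 489.0, 189.9], [0.0, 0.0, 1.0]] [[-0.013, 0.997, -0.075, 439.763], [-1.0, -0.013, -0.001, 64.97], [-0.002, 0.075, 0.997, 1585.682], [0.0, 0.0, 0.0, 1.0]]
wrist [[318.4, 0.0, 249.0], [0.0, 318.4, 192.9], [0.0, 0.0, 1.0]] [[0.437, 0.858, 0.269, 309.896], [-0.899, 0.418, 0.127, -462.493], [-0.003, -0.298, 0.955, 373.862], [0.0, 0.0, 0.0, 1.0]]
```

View pics/side0.png

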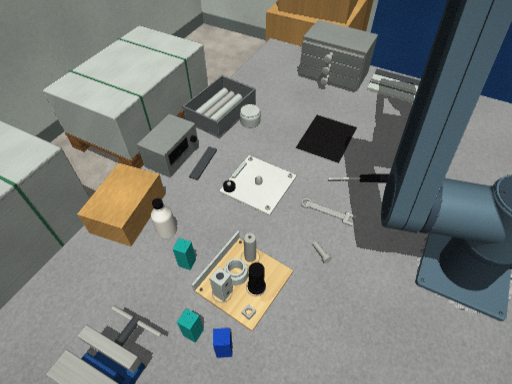

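View pics/top0.png

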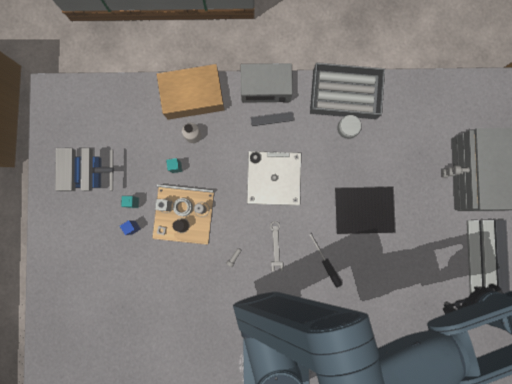

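View pics/wrist0.png

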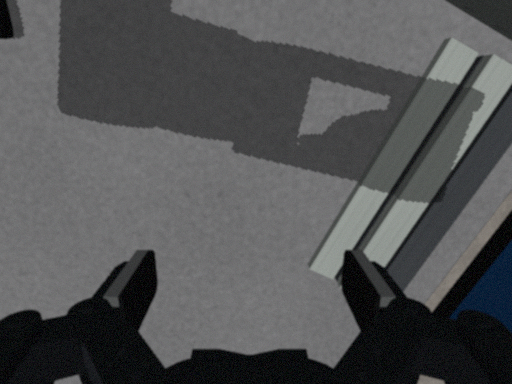

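The side view shows the rack around (245,280), the plate at (258,182), the mat at (327,138), and blue/turquoise decoys outside the rack. The top view agrees: rack (183,215), plate (274,178), mat (365,210). I'll enlarge both next.

```bash
python3 - <<'E'
import cv2, numpy as np
a=cv2.imread("pics/top0.png"); b=cv2.imread("pics/side0.png")
c=cv2.resize(a[145:255,120:310],None,fx=4,fy=4,interpolation=cv2.INTER_CUBIC)
d=cv2.resize(b[215:335,180:310],None,fx=5,fy=5,interpolation=cv2.INTER_CUBIC)
cv2.imwrite("pics/top0c.png",c);cv2.imwrite("pics/side0c.png",d)
E
```

```text
(no output)
```

View pics/top0c.png

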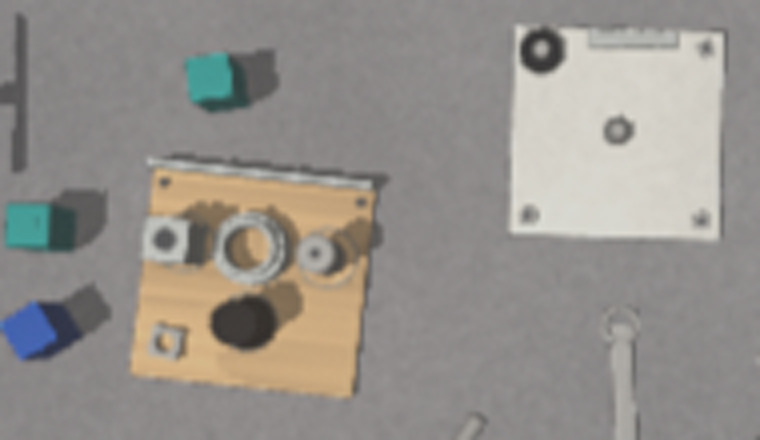

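View pics/side0c.png

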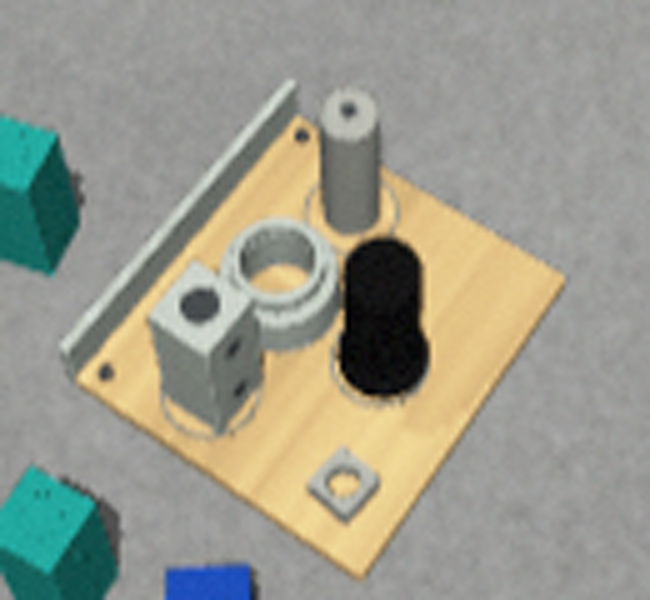

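```bash
cat > h.py <<'E'
import numpy as np, cv2
def cloud(r):
    z=r["z_map"].astype(float); K=r["intrinsics"]; v,u=np.mgrid[:384,:512]
    X=(u-K[0,2])/K[0,0]*z; Y=(v-K[1,2])/K[1,1]*z
    P=np.stack([X,-Y,-z,np.ones_like(z)],-1)@r["extrinsics"].T
    P=P[...,:3]; P[z==0]=np.nan; return P
def back(r,u,v,h):
    K=r["intrinsics"];E=r["extrinsics"]
    d=E[:3,:3]@np.array([(u-K[0,2])/K[0,0],-(v-K[1,2])/K[1,1],-1]); o=E[:3,3]
    return o+d*(h-o[2])/d[2]
def proj(r,p):
    E=r["extrinsics"];K=r["intrinsics"]; c=E[:3,:3].T@(np.array(p)-E[:3,3])
    return K[0,0]*c[0]/-c[2]+K[0,2], K[1,1]*-c[1]/-c[2]+K[1,2]
def load(n): 
    f=np.load(f"pics/{n}.npz"); return {k:f[k] for k in f}
E
python3 - <<'E'
from h import *
t=load("top0")
c=lambda x,y,h:np.round(back(t,120+(x+.5)/4-.5,145+(y+.5)/4-.5,h),1)
print("top: block",c(167,239,100),"shaft",c(317,253,108),"pulley",c(250,247,56),"nut",c(167,342,25))
print("rack corners", c(131,374,12),c(352,396,12),c(150,163,42),c(374,184,42))
print("spigot", c(619,129,38)," plate corners",c(515,25,12),c(724,30,12),c(720,240,12),c(510,233,12))
for n in ["top0","side0"]:
    P=cloud(load(n)).reshape(-1,3)
    for name,cx,cy,r,z0,z1 in [("block",430,330,60,90,110),("a",430,220,0,0,0)]: pass
    m=(P[:,2]>50)&(P[:,2]<130)&(P[:,0]>300)&(P[:,0]<480)&(P[:,1]>120)&(P[:,1]<420)
    Q=P[m]
    # clusters
    k=np.float32(Q[:,:2]); from scipy.cluster.hierarchy import fcluster,linkage
    L=fcluster(linkage(k,'single'),12,'distance')
    for l in set(L):
        q=Q[L==l]
        if len(q)>8:
            zt=np.percentile(q[:,2],95); tt=q[q[:,2]>zt-6]
            print(n,len(q),"ztop",round(zt,1),"top mean",np.round(tt.mean(0),1),"mid",np.round((tt[:,:2].max(0)+tt[:,:2].min(0))/2,1), "ext",np.round(np.ptp(tt[:,:2],axis=0),1))
E
```

```text
top: block [511.1 343.2 100. ] shaft [498.6 228.3 108. ] pulley [506.1 286.5  56. ] nut [432.7 357.1  25. ]
rack corners [407.4 388.4  12. ] [387.6 211.4  12. ] [574.3 367.6  42. ] [555.3 190.2  42. ]
spigot [596.9  -4.6  38. ]  plate corners [685.5  77.3  12. ] [679.2 -92.2  12. ] [508.8 -85.6  12. ] [516.6  83.4  12. ]
top0 132 ztop 106.3 top mean [447.7 292.1 103.2] mid [447.8 292. ] ext [30.4 31.3]
side0 332 ztop 104.2 top mean [443.6 295.4 102.4] mid [444.  294.8] ext [35.8 35.7]
```

```bash
python3 - <<'E'
from h import *
from scipy.cluster.hierarchy import fcluster,linkage
for n in ["top0","side0"]:
    r=load(n); P=cloud(r).reshape(-1,3)
    m=(P[:,2]>45)&(P[:,2]<130)&(P[:,0]>390)&(P[:,0]<560)&(P[:,1]>190)&(P[:,1]<390)
    Q=P[m]
    L=fcluster(linkage(Q[:,:2],'single'),7,'distance')
    for l in set(L):
        q=Q[L==l]
        if len(q)>8:
            zt=np.percentile(q[:,2],95); tt=q[q[:,2]>zt-6]
            print(n,len(q),"ztop",round(zt,1),"top mean",np.round(tt.mean(0),1),"mid",np.round((tt[:,:2].max(0)+tt[:,:2].min(0))/2,1), "ext",np.round(np.ptp(tt[:,:2],axis=0),1))
# plate, mat, surfaces
t=load("top0");P=cloud(t);S=cloud(load("side0"))
for nm,(u,v) in dict(plate=(262,195),mat=(365,210),rack=(200,235),table=(230,215)).items(): print(nm,np.round(P[v-2:v+3,u-2:u+3].reshape(-1,3).mean(0),1))
g=t["img"][...].astype(int).sum(2); m=np.uint8(g<110); n,lab,st,ce=cv2.connectedComponentsWithStats(m)
for i in range(1,n):
    if st[i,4]>100: print(st[i],ce[i])
c=cv2.resize(t["img"][170:250,320:410],None,fx=6,fy=6,interpolation=cv2.INTER_CUBIC);cv2.imwrite("pics/mat.png",c)
s=load("side0");c=cv2.resize(s["img"][105:220,200:370],None,fx=4,fy=4,interpolation=cv2.INTER_CUBIC);cv2.imwrite("pics/plate.png",c)
E
```

```text
top0 93 ztop 113.1 top mean [499.5 228.9 110.3] mid [499.7 229.2] ext [27.2 27.6]
top0 134 ztop 106.3 top mean [447.7 292.1 103.2] mid [447.8 292. ] ext [30.4 31.3]
top0 159 ztop 104.9 top mean [511.5 343.9 101.9] mid [513.6 343.9] ext [33.9 36.3]
top0 100 ztop 60.8 top mean [506.2 290.1  57.9] mid [507.2 288.2] ext [44.2 41.4]
side0 260 ztop 110.0 top mean [495.3 232.6 108.2] mid [495.8 231. ] ext [28.7 30.4]
side0 344 ztop 104.2 top mean [443.6 295.4 102.4] mid [444.  294.8] ext [35.8 35.7]
side0 433 ztop 102.5 top mean [507.2 347.1 100.5] mid [507.3 346.6] ext [35.6 36.2]
side0 187 ztop 58.2 top mean [502.3 291.2  56. ] mid [502.8 290.9] ext [44.4 43.3]
plate [nan nan nan]
mat [ 489.  -297.     4.9]
rack [415.4 235.7  11.5]
table [478.5 139.5   0.5]
[462 287  27  20 159] [474.60377358 295.77987421]
```

View pics/mat.png

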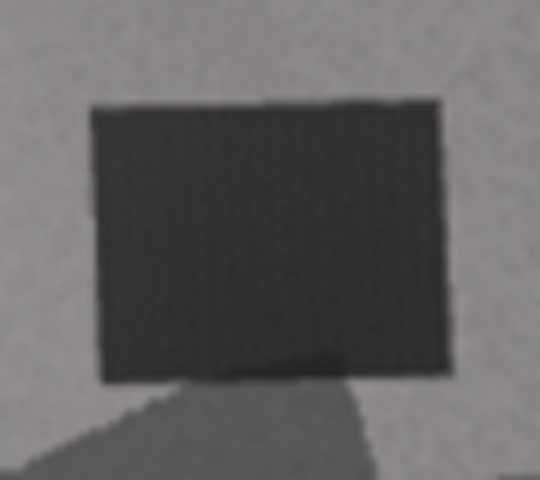

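View pics/plate.png

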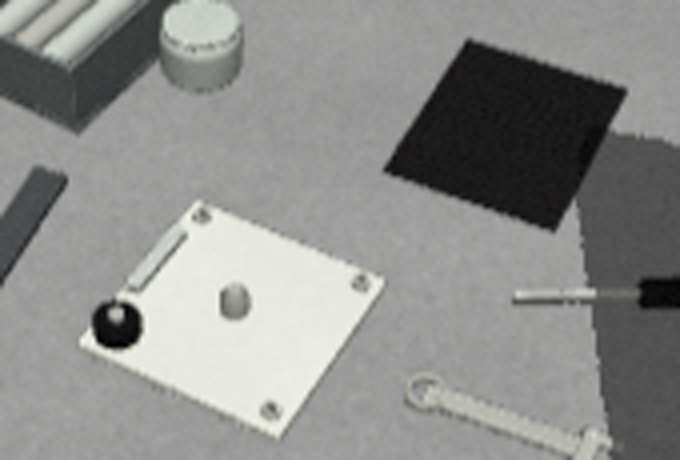

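Shaft, block, roller and pulley tops sit at z≈108, 101, 102 and 57, all as expected, with the two cameras about 4 mm apart. I'll turn the tool so the jaws run along rack x, then move above the rack and refine with the wrist camera.

```bash
cat >> h.py <<'E'
from scipy.spatial.transform import Rotation as R
def delta(env,x,y,z,yaw):
    """grasp-point target -> remaining shift in tool axes cm, turn rad"""
    o=env.get_obs(); T=np.array(o["tool_rot"]); p=np.array(o["position"])
    a=np.radians(yaw); zt=np.array([np.cos(a),np.sin(a),0]); yt=np.array([0,0,-1.]); xt=np.cross(yt,zt)
    D=np.stack([xt,yt,zt],1); tgt=np.array([x,y,z])+D[:,1]*env.grasp_offset
    print("t",round(o["time"],2),"tcp",np.round(p,1),"gap",round(o["finger_gap"],1),"F",np.round(o["contact_force"],1))
    print("shift cm (now axes)",np.round(T.T@(tgt-p)/10,2),"turn",np.round(R.from_matrix(T.T@D).as_rotvec(),3), "world mm",np.round(tgt-p,1),"q",np.round(o["qpos"],0))
E
python3 -m creep '[{"ry":-0.126},{"ry":-0.126},{"ry":-0.126},{"ry":-0.126},{"ry":-0.126},{"ry":-0.126},{"ry":-0.126},{"ry":-0.126}]'
python3 - <<'E'
from plant import env; from h import *
delta(env,485,270,220,-6.4)
E
```

```text
t 0.15 tcp [ 240.5 -494.2  230.7] gap 85.3 F [-0.7  0.7 -0.2]
shift cm (now axes) [-55.41   3.03 -58.02] turn [ 1.000e-03 -1.006e+00 -1.000e-03] world mm [244.5 764.2 -29.4] q [-76.  15.  88.  -0.  77. -12.]schema error: expected keys dx, dy, dz, rx, ry, rz, grip
```

```bash
python3 -m creep '[{"dx":0,"dy":0,"dz":0,"rx":0,"ry":-0.126,"rz":0,"grip":8.5},{"dx":0,"dy":0,"dz":0,"rx":0,"ry":-0.126,"rz":0,"grip":8.5},{"dx":0,"dy":0,"dz":0,"rx":0,"ry":-0.126,"rz":0,"grip":8.5},{"dx":0,"dy":0,"dz":0,"rx":0,"ry":-0.126,"rz":0,"grip":8.5},{"dx":0,"dy":0,"dz":0,"rx":0,"ry":-0.126,"rz":0,"grip":8.5},{"dx":0,"dy":0,"dz":0,"rx":0,"ry":-0.126,"rz":0,"grip":8.5},{"dx":0,"dy":0,"dz":0,"rx":0,"ry":-0.126,"rz":0,"grip":8.5},{"dx":0,"dy":0,"dz":0,"rx":0,"ry":-0.126,"rz":0,"grip":8.5}]'
python3 - <<'E'
from plant import env; from h import *
delta(env,485,270,220,-6.4)
E
```

```text
time: 0.95
position: [240.0, -492.2, 227.5]
tool_rot: [[-0.071, -0.002, 0.997], [-0.997, 0.008, -0.071], [-0.008, -1.0, -0.003]]
contact_force: [-0.1, 0.0, -0.3]
finger_gap: 84.9
t 0.95 tcp [ 240.  -492.2  227.5] gap 84.9 F [-0.1  0.  -0.3]
shift cm (now axes) [-77.74   3.18  19.04] turn [ 0.003  0.041 -0.008] world mm [245.  762.2 -26.2] q [-76.  15.  88.   0.  77. -72.]
```

```bash
python3 -m creep '[{"dx":-4,"dy":0,"dz":2.4,"rx":0,"ry":0.02,"rz":0,"grip":8.5},{"dx":-4.2,"dy":0,"dz":2.5,"rx":0,"ry":0.02,"rz":-0.008,"grip":8.5},{"dx":-4.2,"dy":0,"dz":2.5,"rx":0,"ry":0,"rz":0,"grip":8.5},{"dx":-4.2,"dy":0,"dz":2.5,"rx":0,"ry":0,"rz":0,"grip":8.5},{"dx":-4.2,"dy":0,"dz":2.5,"rx":0,"ry":0,"rz":0,"grip":8.5},{"dx":-4.2,"dy":0,"dz":2.5,"rx":0,"ry":0,"rz":0,"grip":8.5},{"dx":-4.2,"dy":0,"dz":2.5,"rx":0,"ry":0,"rz":0,"grip":8.5},{"dx":-4.8,"dy":0,"dz":1,"rx":0,"ry":0,"rz":0,"grip":8.5},{"dx":-4.8,"dy":0,"dz":0,"rx":0,"ry":0,"rz":0,"grip":8.5},{"dx":-4.8,"dy":0,"dz":0,"rx":0,"ry":0,"rz":0,"grip":8.5}]'
python3 - <<'E'
from plant import env; from h import *
delta(env,485,270,220,-6.4)
E
```

```text
time: 1.95
position: [473.7, -71.0, 223.9]
tool_rot: [[-0.119, -0.004, 0.993], [-0.993, 0.0, -0.119], [0.0, -1.0, -0.004]]
contact_force: [1.6, 0.3, -0.2]
finger_gap: 85.2
t 1.95 tcp [473.7 -71.  223.9] gap 85.2 F [ 1.6  0.3 -0.2]
shift cm (now axes) [-33.99   2.27  -2.95] turn [ 0.004 -0.008  0.   ] world mm [ 11.3 341.  -22.6] q [-22.   8.  98.  -0.  75. -15.]
```

```bash
python3 -m creep '[{"dx":-4.8,"dy":0,"dz":0,"rx":0,"ry":0,"rz":0,"grip":8.5},{"dx":-4.8,"dy":0,"dz":0,"rx":0,"ry":0,"rz":0,"grip":8.5},{"dx":-4.8,"dy":0,"dz":0,"rx":0.004,"ry":0,"rz":0,"grip":8.5},{"dx":-4.8,"dy":0,"dz":-0.5,"rx":0,"ry":0,"rz":0,"grip":8.5},{"dx":-4.8,"dy":0,"dz":-1,"rx":0,"ry":0,"rz":0,"grip":8.5},{"dx":-4.8,"dy":0,"dz":-1,"rx":0,"ry":0,"rz":0,"grip":8.5},{"dx":-3.5,"dy":0,"dz":-0.4,"rx":0,"ry":0,"rz":0,"grip":8.5},{"dx":0,"dy":0,"dz":0,"rx":0,"ry":0,"rz":0,"grip":8.5},{"dx":0,"dy":0,"dz":0,"rx":0,"ry":0,"rz":0,"grip":8.5}]'
python3 - <<'E'
from plant import env,vision; from h import *
delta(env,497.5,230.5,85,-6.4)
r=vision.read_camera("wrist"); cv2.imwrite("pics/wrist1.png",r["img"]); np.savez("pics/wrist1.npz",**r)
E
```

```text
time: 2.85
position: [480.0, 270.6, 221.7]
tool_rot: [[-0.111, -0.002, 0.994], [-0.994, 0.001, -0.111], [-0.001, -1.0, -0.002]]
contact_force: [-0.2, -1.3, 0.3]
finger_gap: 85.2
t 2.85 tcp [480.  270.6 221.7] gap 85.2 F [-0.2 -1.3  0.3]
shift cm (now axes) [ 3.8  15.53  2.21] turn [ 0.002  0.    -0.001] world mm [  17.5  -40.1 -155.4] q [18. 15. 89.  0. 76. 24.]
```

View pics/wrist1.png

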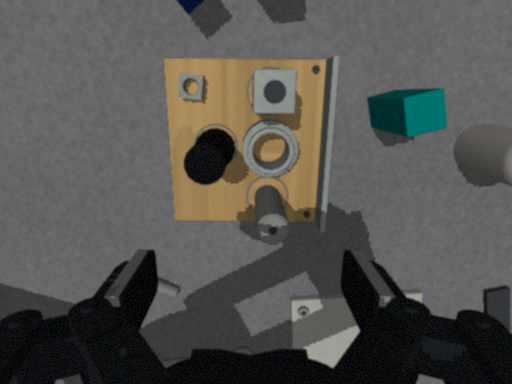

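The wrist view shows block (274,91), pulley (270,149), roller top (206,163), shaft top (272,231) and nut (191,87). I'll measure each from the picture and the depth.

```bash
python3 - <<'E'
from h import *
from scipy.cluster.hierarchy import fcluster,linkage
r=load("wrist1"); P=cloud(r).reshape(-1,3)
print("rack surf z",np.round(np.nanmedian(P[(np.abs(P[:,0]-440)<30)&(np.abs(P[:,1]-235)<15)],0),1))
m=(P[:,2]>45)&(P[:,2]<130)&(P[:,0]>390)&(P[:,0]<555)&(P[:,1]>190)&(P[:,1]<390); Q=P[m]
L=fcluster(linkage(Q[:,:2],'single'),5,'distance')
for l in set(L):
    q=Q[L==l]
    if len(q)>30:
        zt=np.percentile(q[:,2],90); tt=q[(q[:,2]>zt-4)]
        a=np.radians(-6.4); M=np.array([[np.cos(a),-np.sin(a)],[np.sin(a),np.cos(a)]]); uv=tt[:,:2]@M
        lo,hi=np.percentile(uv,[1,99],axis=0)
        print(len(q),"ztop",round(zt,1),"mean",np.round(tt.mean(0),1),"mid",np.round(M@((lo+hi)/2),1),"ext",np.round(hi-lo,1), cv2.minAreaRect(np.float32(tt[:,:2]))[2])
c=cv2.resize(r["img"][50:245,155:345],None,fx=4,fy=3,interpolation=cv2.INTER_CUBIC);cv2.imwrite("pics/wrist1c.png",c)
E
```

```text
rack surf z [440.2 235.2  12.4]
1416 ztop 108.9 mean [496.2 231.3 108.1] mid [496.1 230.7] ext [27.4 27.2] 84.8536148071289
1716 ztop 103.3 mean [444.9 293.9 102.5] mid [444.8 293.6] ext [32.9 33.2] 61.78835678100586
1932 ztop 101.7 mean [508.6 345.3 100.6] mid [508.6 345. ] ext [33.  32.6] 82.34526824951172
912 ztop 57.1 mean [503.2 290.4  56.1] mid [503.3 290.2] ext [43.1 43.5] 19.030303955078125
```

View pics/wrist1c.png

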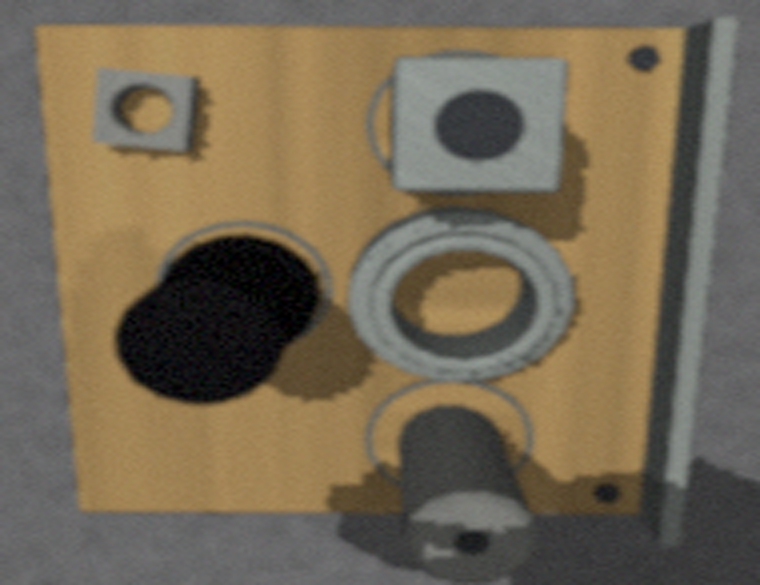

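Wrist values adopted: shaft (496.3, 231.0), roller (444.9, 293.7), block (508.7, 345.2, yaw about -7.5°), pulley (503.3, 290.3). These agree with the rack layout. Shaft goes first.

```bash
python3 -m creep '[{"dx":3.8,"dy":0.5,"dz":2.1,"rx":0,"ry":0,"rz":0,"grip":8.5},{"dx":0,"dy":4,"dz":0,"rx":0,"ry":0,"rz":0,"grip":8.5},{"dx":0,"dy":4,"dz":0,"rx":0,"ry":0,"rz":0,"grip":8.5},{"dx":0,"dy":0,"dz":0,"rx":0,"ry":0,"rz":0,"grip":8.5},{"dx":0,"dy":0,"dz":0,"rx":0,"ry":0,"rz":0,"grip":8.5}]'
python3 - <<'E'
from plant import env,vision; from h import *
delta(env,496.3,231,85,-6.4)
E
```

```text
time: 3.4
position: [499.9, 222.6, 137.1]
tool_rot: [[-0.119, 0.003, 0.993], [-0.993, 0.001, -0.119], [-0.001, -1.0, 0.003]]
contact_force: [-0.4, 0.4, 1.2]
finger_gap: 84.9
t 3.4 tcp [499.9 222.6 137.1] gap 84.9 F [-0.4  0.4  1.2]
shift cm (now axes) [-0.78  7.08 -0.47] turn [-0.003 -0.008 -0.001] world mm [ -3.6   8.4 -70.8] q [12. 19. 96.  0. 65. 19.]
```

```bash
python3 -m creep '[{"dx":-0.75,"dy":0,"dz":-0.47,"rx":0,"ry":-0.008,"rz":0,"grip":8.5},{"dx":0,"dy":2,"dz":0,"rx":0,"ry":0,"rz":0,"grip":8.5},{"dx":0,"dy":2,"dz":0,"rx":0,"ry":0,"rz":0,"grip":8.5},{"dx":0,"dy":0,"dz":0,"rx":0,"ry":0,"rz":0,"grip":8.5},{"dx":0,"dy":0,"dz":0,"rx":0,"ry":0,"rz":0,"grip":8.5}]'
python3 - <<'E'
from plant import env,vision; from h import *
delta(env,496.3,231,85,-6.4)
E
```

```text
time: 3.9
position: [501.4, 233.3, 106.5]
tool_rot: [[-0.111, 0.017, 0.994], [-0.994, 0.005, -0.111], [-0.007, -1.0, 0.017]]
contact_force: [-0.4, -0.1, 0.6]
finger_gap: 84.8
t 3.9 tcp [501.4 233.3 106.5] gap 84.8 F [-0.4 -0.1  0.6]
shift cm (now axes) [ 0.31  4.01 -0.55] turn [-0.017  0.001 -0.007] world mm [ -5.1  -2.3 -40.2] q [13. 21. 98.  0. 60. 20.]
```

```bash
python3 -m creep '[{"dx":0.25,"dy":1.2,"dz":-0.6,"rx":-0.017,"ry":0,"rz":-0.007,"grip":8.5},{"dx":0,"dy":1.2,"dz":-0.1,"rx":-0.003,"ry":0,"rz":0,"grip":8.5},{"dx":0,"dy":1.2,"dz":-0.1,"rx":-0.003,"ry":0,"rz":0,"grip":8.5},{"dx":0,"dy":0,"dz":0,"rx":0,"ry":0,"rz":0,"grip":8.5}]'
python3 - <<'E'
from plant import env,vision; from h import *
delta(env,496.3,231,85,-6.4)
E
```

```text
time: 4.3
position: [494.5, 232.8, 71.4]
tool_rot: [[-0.11, -0.002, 0.994], [-0.994, 0.002, -0.11], [-0.001, -1.0, -0.002]]
contact_force: [-0.2, 0.2, -0.3]
finger_gap: 85.3
t 4.3 tcp [494.5 232.8  71.4] gap 85.3 F [-0.2  0.2 -0.3]
shift cm (now axes) [0.16 0.51 0.2 ] turn [ 0.002  0.002 -0.001] world mm [ 1.8 -1.8 -5.1] q [ 13.  24. 100.   0.  57.  20.]
```

```bash
python3 -m creep '[{"dx":0.16,"dy":0.4,"dz":0.2,"rx":0,"ry":0,"rz":0,"grip":8.5},{"dx":0,"dy":0,"dz":0,"rx":0,"ry":0,"rz":0,"grip":4},{"dx":0,"dy":0,"dz":0,"rx":0,"ry":0,"rz":0,"grip":2},{"dx":0,"dy":0,"dz":0,"rx":0,"ry":0,"rz":0,"grip":2},{"dx":0,"dy":0,"dz":0,"rx":0,"ry":0,"rz":0,"grip":2},{"dx":0,"dy":0,"dz":0,"rx":0,"ry":0,"rz":0,"grip":2},{"dx":0,"dy":0,"dz":0,"rx":0,"ry":0,"rz":0,"grip":2},{"dx":0,"dy":0,"dz":0,"rx":0,"ry":0,"rz":0,"grip":2}]' 60
python3 - <<'E'
from plant import env,vision; from h import *
delta(env,496.3,231,85,-6.4)
E
```

```text
time: 5.1
position: [496.6, 230.6, 67.0]
tool_rot: [[-0.11, -0.003, 0.994], [-0.994, 0.001, -0.11], [-0.001, -1.0, -0.003]]
contact_force: [-0.0, 0.5, -1.4]
finger_gap: 28.8
t 5.1 tcp [496.6 230.6  67. ] gap 28.8 F [-0.   0.5 -1.4]
shift cm (now axes) [-0.03  0.07 -0.03] turn [ 0.003  0.001 -0.001] world mm [-0.3  0.4 -0.7] q [ 13.  24. 100.   0.  56.  19.]
```

```bash
python3 -m creep '[{"dx":0,"dy":-1,"dz":0,"rx":0,"ry":0,"rz":0,"grip":2},{"dx":0,"dy":-2.5,"dz":0,"rx":0,"ry":0,"rz":0,"grip":2},{"dx":0,"dy":-2.5,"dz":0,"rx":0,"ry":0,"rz":0,"grip":2},{"dx":1,"dy":-1.5,"dz":0,"rx":0,"ry":0,"rz":0,"grip":2},{"dx":2,"dy":0,"dz":0,"rx":0,"ry":0,"rz":0,"grip":2},{"dx":3,"dy":0,"dz":0,"rx":0,"ry":0,"rz":0,"grip":2},{"dx":4,"dy":0,"dz":0,"rx":0,"ry":0,"rz":0,"grip":2},{"dx":4.5,"dy":0,"dz":0,"rx":0,"ry":0,"rz":0,"grip":2}]'
python3 - <<'E'
from plant import env,vision; from h import *
delta(env,489,-355,85-8,0)
E
```

```text
time: 5.9
position: [478.9, 87.1, 146.4]
tool_rot: [[-0.101, -0.006, 0.995], [-0.995, 0.002, -0.101], [-0.002, -1.0, -0.006]]
contact_force: [1.0, -0.9, -4.1]
finger_gap: 28.7
t 5.9 tcp [478.9  87.1 146.4] gap 28.7 F [ 1.  -0.9 -4.1]
shift cm (now axes) [43.89  8.71  5.54] turn [ 0.006 -0.102 -0.002] world mm [  10.1 -442.1  -88.1] q [ -3.  13. 103.   0.  64.   3.]
```

```bash
python3 -m creep '[{"dx":4.5,"dy":0,"dz":0.7,"rx":0.005,"ry":0,"rz":0,"grip":2},{"dx":4.5,"dy":0,"dz":0.7,"rx":0,"ry":0,"rz":0,"grip":2},{"dx":4.5,"dy":0,"dz":0.7,"rx":0,"ry":0,"rz":0,"grip":2},{"dx":4.5,"dy":0,"dz":0.7,"rx":0,"ry":0,"rz":0,"grip":2},{"dx":4.5,"dy":0,"dz":0.6,"rx":0,"ry":0,"rz":0,"grip":2},{"dx":4.5,"dy":0,"dz":0.6,"rx":0,"ry":0,"rz":0,"grip":2},{"dx":4.5,"dy":0,"dz":0.6,"rx":0,"ry":0,"rz":0,"grip":2},{"dx":4.5,"dy":0,"dz":0.6,"rx":0,"ry":0,"rz":0,"grip":2},{"dx":3,"dy":0,"dz":0.4,"rx":0,"ry":0,"rz":0,"grip":2},{"dx":1.5,"dy":0,"dz":0,"rx":0,"ry":0,"rz":0,"grip":2}]'
python3 - <<'E'
from plant import env,vision; from h import *
delta(env,489,-355,85-8,-6.4)
E
```

```text
time: 6.9
position: [488.6, -340.4, 149.5]
tool_rot: [[-0.103, -0.0, 0.995], [-0.995, 0.001, -0.103], [-0.001, -1.0, -0.0]]
contact_force: [-0.9, 0.6, -4.2]
finger_gap: 28.4
t 6.9 tcp [ 488.6 -340.4  149.5] gap 28.4 F [-0.9  0.6 -4.2]
shift cm (now axes) [1.46 9.12 0.2 ] turn [ 0.     0.008 -0.001] world mm [  0.4 -14.6 -91.2] q [-46.  23.  88.   0.  69. -40.]
```

```bash
python3 -m creep '[{"dx":1,"dy":1,"dz":0.2,"rx":0,"ry":0,"rz":0,"grip":2},{"dx":0,"dy":3,"dz":0,"rx":0,"ry":0,"rz":0,"grip":2},{"dx":0,"dy":2.5,"dz":0,"rx":0,"ry":0,"rz":0,"grip":2},{"dx":0,"dy":0.8,"dz":0,"rx":0,"ry":0,"rz":0,"grip":2},{"dx":0,"dy":0,"dz":0,"rx":0,"ry":0,"rz":0,"grip":2},{"dx":0,"dy":0,"dz":0,"rx":0,"ry":0,"rz":0,"grip":2}]'
python3 - <<'E'
from plant import env,vision; from h import *
delta(env,489,-355,85-8,-6.4)
E
```

```text
time: 7.5
position: [489.1, -348.4, 73.2]
tool_rot: [[-0.103, -0.002, 0.995], [-0.995, 0.005, -0.103], [-0.004, -1.0, -0.002]]
contact_force: [-0.3, -0.1, -3.5]
finger_gap: 28.4
t 7.5 tcp [ 489.1 -348.4   73.2] gap 28.4 F [-0.3 -0.1 -3.5]
shift cm (now axes) [0.66 1.49 0.06] turn [ 0.002  0.008 -0.004] world mm [ -0.1  -6.6 -14.9] q [-46.  28.  92.   0.  60. -40.]
```

```bash
python3 -m creep '[{"dx":0.5,"dy":0.5,"dz":0,"rx":0.002,"ry":0,"rz":-0.004,"grip":2},{"dx":0,"dy":0.4,"dz":0,"rx":0,"ry":0,"rz":0,"grip":2},{"dx":0,"dy":0.2,"dz":0,"rx":0,"ry":0,"rz":0,"grip":2},{"dx":0,"dy":0,"dz":0,"rx":0,"ry":0,"rz":0,"grip":2}]'
python3 - <<'E'
from plant import env,vision; from h import *
delta(env,489,-355,85-8,-6.4)
E
```

```text
time: 7.9
position: [490.6, -354.3, 64.8]
tool_rot: [[-0.102, 0.004, 0.995], [-0.995, -0.004, -0.102], [0.004, -1.0, 0.004]]
contact_force: [0.4, -0.1, -4.4]
finger_gap: 28.5
t 7.9 tcp [ 490.6 -354.3   64.8] gap 28.5 F [ 0.4 -0.1 -4.4]
shift cm (now axes) [ 0.08  0.65 -0.15] turn [-0.004  0.01   0.004] world mm [-1.6 -0.7 -6.5] q [-46.  29.  92.   0.  59. -41.]
```

```bash
python3 -m creep '[{"dx":0,"dy":0.3,"dz":0,"rx":-0.004,"ry":0,"rz":0.004,"grip":2},{"dx":0,"dy":0.2,"dz":0,"rx":0,"ry":0,"rz":0,"grip":2},{"dx":0,"dy":0.1,"dz":0,"rx":0,"ry":0,"rz":0,"grip":2},{"dx":0,"dy":0,"dz":0,"rx":0,"ry":0,"rz":0,"grip":2}]'
python3 - <<'E'
from plant import env,vision; from h import *
delta(env,489,-355,85-8,-6.4)
E
```

```text
time: 8.3
position: [490.8, -354.8, 59.0]
tool_rot: [[-0.102, 0.001, 0.995], [-0.995, -0.0, -0.102], [0.0, -1.0, 0.001]]
contact_force: [0.5, -0.6, -3.0]
finger_gap: 28.6
t 8.3 tcp [ 490.8 -354.8   59. ] gap 28.6 F [ 0.5 -0.6 -3. ]
shift cm (now axes) [ 0.04  0.07 -0.18] turn [-0.001  0.009  0.   ] world mm [-1.8 -0.2 -0.7] q [-46.  30.  92.   0.  59. -41.]
```

```bash
python3 -m creep '[{"dx":0,"dy":0.08,"dz":0,"rx":0,"ry":0,"rz":0,"grip":2},{"dx":0,"dy":0,"dz":0,"rx":0,"ry":0,"rz":0,"grip":2}]'
python3 -m creep '[{"dx":0,"dy":0,"dz":0,"rx":0,"ry":0,"rz":0,"grip":3.6},{"dx":0,"dy":0,"dz":0,"rx":0,"ry":0,"rz":0,"grip":4.5},{"dx":0,"dy":0,"dz":0,"rx":0,"ry":0,"rz":0,"grip":8.5},{"dx":0,"dy":0,"dz":0,"rx":0,"ry":0,"rz":0,"grip":8.5},{"dx":0,"dy":0,"dz":0,"rx":0,"ry":0,"rz":0,"grip":8.5},{"dx":0,"dy":0,"dz":0,"rx":0,"ry":0,"rz":0,"grip":8.5}]'
```

```text
time: 8.5
position: [491.0, -355.1, 59.2]
tool_rot: [[-0.102, 0.001, 0.995], [-0.995, -0.001, -0.102], [0.001, -1.0, 0.002]]
contact_force: [-0.1, 0.7, -4.6]
finger_gap: 28.5
time: 9.1
position: [492.6, -356.6, 61.1]
tool_rot: [[-0.102, 0.005, 0.995], [-0.995, -0.005, -0.102], [0.004, -1.0, 0.006]]
contact_force: [0.3, 0.9, -0.3]
finger_gap: 85.2
```

```bash
python3 -m creep '[{"dx":0,"dy":-2,"dz":0,"rx":0,"ry":0,"rz":0,"grip":8.5},{"dx":0,"dy":-4,"dz":0,"rx":0,"ry":0,"rz":0,"grip":8.5},{"dx":0,"dy":-4,"dz":0,"rx":0,"ry":0,"rz":0,"grip":8.5},{"dx":-2,"dy":-1,"dz":0,"rx":0,"ry":0,"rz":0,"grip":8.5},{"dx":-4.8,"dy":0,"dz":-0.8,"rx":0,"ry":0,"rz":0,"grip":8.5},{"dx":-4.8,"dy":0,"dz":-0.8,"rx":0,"ry":0,"rz":0,"grip":8.5},{"dx":-4.8,"dy":0,"dz":-0.8,"rx":0,"ry":0,"rz":0,"grip":8.5}]'
python3 - <<'E'
from plant import env,vision; from h import *
delta(env,444.9,293.7,82,-6.4)
r=vision.read_camera("side"); cv2.imwrite("pics/side1.png",r["img"][80:300,150:400])
E
```

```text
time: 9.8
position: [484.9, -190.7, 172.6]
tool_rot: [[-0.111, 0.006, 0.994], [-0.994, -0.005, -0.111], [0.004, -1.0, 0.007]]
contact_force: [1.5, 1.2, 0.8]
finger_gap: 85.2
t 9.8 tcp [ 484.9 -190.7  172.6] gap 85.2 F [1.5 1.2 0.8]
shift cm (now axes) [-47.75  10.67  -9.43] turn [-0.007  0.     0.004] world mm [ -40.   484.4 -109.3] q [-34.  14.  97.  -0.  68. -27.]
```

View pics/side1.png

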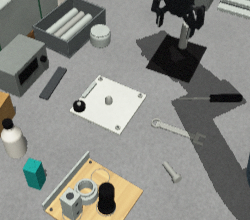

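The side crop shows the shaft upright on the mat near (184,40). On to the roller.

```bash
python3 -m creep '[{"dx":-4.6,"dy":0,"dz":-0.9,"rx":-0.007,"ry":0,"rz":0.004,"grip":8.5},{"dx":-4.6,"dy":0,"dz":-0.9,"rx":0,"ry":0,"rz":0,"grip":8.5},{"dx":-4.6,"dy":0,"dz":-0.9,"rx":0,"ry":0,"rz":0,"grip":8.5},{"dx":-4.6,"dy":0,"dz":-0.9,"rx":0,"ry":0,"rz":0,"grip":8.5},{"dx":-4.6,"dy":0,"dz":-0.9,"rx":0,"ry":0,"rz":0,"grip":8.5},{"dx":-4.6,"dy":0,"dz":-0.9,"rx":0,"ry":0,"rz":0,"grip":8.5},{"dx":-4.6,"dy":0,"dz":-0.9,"rx":0,"ry":0,"rz":0,"grip":8.5},{"dx":-4.6,"dy":0,"dz":-0.9,"rx":0,"ry":0,"rz":0,"grip":8.5},{"dx":-4,"dy":0,"dz":-0.9,"rx":0,"ry":0,"rz":0,"grip":8.5},{"dx":-2,"dy":0,"dz":0,"rx":0,"ry":0,"rz":0,"grip":8.5}]'
python3 - <<'E'
from plant import env,vision; from h import *
delta(env,444.9,293.7,82,-6.4)
E
```

```text
time: 10.85
position: [440.5, 264.4, 171.6]
tool_rot: [[-0.106, -0.007, 0.994], [-0.994, 0.008, -0.106], [-0.007, -1.0, -0.007]]
contact_force: [0.7, -0.4, -1.0]
finger_gap: 85.0
t 10.85 tcp [440.5 264.4 171.6] gap 85.0 F [ 0.7 -0.4 -1. ]
shift cm (now axes) [-2.88 10.85  0.2 ] turn [ 0.007  0.005 -0.007] world mm [   4.4   29.3 -108.3] q [18. 14. 98.  1. 68. 24.]
```

```bash
python3 -m creep '[{"dx":-2,"dy":0,"dz":0.2,"rx":0.007,"ry":0.005,"rz":-0.007,"grip":8.5},{"dx":0,"dy":2.5,"dz":0,"rx":0,"ry":0,"rz":0,"grip":8.5},{"dx":0,"dy":2.5,"dz":0,"rx":0,"ry":0,"rz":0,"grip":8.5},{"dx":0,"dy":0,"dz":0,"rx":0,"ry":0,"rz":0,"grip":8.5},{"dx":0,"dy":0,"dz":0,"rx":0,"ry":0,"rz":0,"grip":8.5}]'
python3 - <<'E'
from plant import env,vision; from h import *
delta(env,444.9,293.7,82,-6.4)
E
```

```text
time: 11.35
position: [441.3, 290.5, 119.4]
tool_rot: [[-0.102, -0.002, 0.995], [-0.995, 0.0, -0.102], [-0.0, -1.0, -0.002]]
contact_force: [-0.5, -0.9, 0.2]
finger_gap: 85.3
t 11.35 tcp [441.3 290.5 119.4] gap 85.3 F [-0.5 -0.9  0.2]
shift cm (now axes) [-0.35  5.61  0.34] turn [ 0.002  0.009 -0.   ] world mm [  3.6   3.2 -56.1] q [ 21.  19. 100.   0.  62.  27.]
```

```bash
python3 -m creep '[{"dx":-0.35,"dy":1,"dz":0.34,"rx":0.002,"ry":0.008,"rz":0,"grip":8.5},{"dx":0,"dy":2,"dz":0,"rx":0,"ry":0,"rz":0,"grip":8.5},{"dx":0,"dy":1.8,"dz":0,"rx":0,"ry":0,"rz":0,"grip":8.5},{"dx":0,"dy":0,"dz":0,"rx":0,"ry":0,"rz":0,"grip":8.5},{"dx":0,"dy":0,"dz":0,"rx":0,"ry":0,"rz":0,"grip":8.5}]'
python3 - <<'E'
from plant import env,vision; from h import *
delta(env,444.9,293.7,82,-6.4)
E
```

```text
time: 11.85
position: [449.3, 294.7, 73.6]
tool_rot: [[-0.114, 0.009, 0.993], [-0.993, 0.003, -0.114], [-0.004, -1.0, 0.008]]
contact_force: [1.1, -0.9, 1.0]
finger_gap: 85.0
t 11.85 tcp [449.3 294.7  73.6] gap 85.0 F [ 1.1 -0.9  1. ]
shift cm (now axes) [ 0.15  1.02 -0.43] turn [-0.008 -0.003 -0.004] world mm [ -4.4  -1.  -10.3] q [ 21.  22. 102.  -0.  55.  28.]
```

```bash
python3 -m creep '[{"dx":0.15,"dy":0.6,"dz":-0.43,"rx":-0.008,"ry":-0.003,"rz":-0.004,"grip":8.5},{"dx":0,"dy":0.2,"dz":0,"rx":0,"ry":0,"rz":0,"grip":8.5},{"dx":0,"dy":0,"dz":0,"rx":0,"ry":0,"rz":0,"grip":8.5}]'
python3 - <<'E'
from plant import env,vision; from h import *
delta(env,444.9,293.7,82,-6.4)
E
```

```text
time: 12.15
position: [446.3, 294.1, 67.3]
tool_rot: [[-0.112, 0.003, 0.994], [-0.994, 0.002, -0.112], [-0.002, -1.0, 0.003]]
contact_force: [-0.4, -0.5, 0.5]
finger_gap: 84.9
t 12.15 tcp [446.3 294.1  67.3] gap 84.9 F [-0.4 -0.5  0.5]
shift cm (now axes) [ 0.05  0.4  -0.13] turn [-0.003 -0.    -0.002] world mm [-1.4 -0.4 -4. ] q [ 21.  23. 102.   0.  55.  28.]
```

```bash
python3 -m creep '[{"dx":0.05,"dy":0.25,"dz":-0.13,"rx":-0.003,"ry":0,"rz":0,"grip":8.5},{"dx":0,"dy":0,"dz":0,"rx":0,"ry":0,"rz":0,"grip":4.5},{"dx":0,"dy":0,"dz":0,"rx":0,"ry":0,"rz":0,"grip":4},{"dx":0,"dy":0,"dz":0,"rx":0,"ry":0,"rz":0,"grip":2.6},{"dx":0,"dy":0,"dz":0,"rx":0,"ry":0,"rz":0,"grip":2.6},{"dx":0,"dy":0,"dz":0,"rx":0,"ry":0,"rz":0,"grip":2.6},{"dx":0,"dy":0,"dz":0,"rx":0,"ry":0,"rz":0,"grip":2.6}]' 50
python3 - <<'E'
from plant import env,vision; from h import *
delta(env,444.9,293.7,82,-6.4)
E
```

```text
time: 12.85
position: [445.3, 294.0, 65.8]
tool_rot: [[-0.112, 0.002, 0.994], [-0.994, 0.003, -0.112], [-0.003, -1.0, 0.002]]
contact_force: [-0.3, -0.1, 0.4]
finger_gap: 34.3
t 12.85 tcp [445.3 294.   65.8] gap 34.3 F [-0.3 -0.1  0.4]
shift cm (now axes) [ 0.03  0.25 -0.04] turn [-0.002 -0.    -0.003] world mm [-0.4 -0.3 -2.5] q [ 21.  23. 102.   0.  55.  28.]
```

```bash
python3 -m creep '[{"dx":0,"dy":-1,"dz":0,"rx":0,"ry":0,"rz":0,"grip":2.6},{"dx":0,"dy":-3,"dz":0,"rx":0,"ry":0,"rz":0,"grip":2.6},{"dx":0,"dy":-3,"dz":0,"rx":0,"ry":0,"rz":0,"grip":2.6},{"dx":1,"dy":-1.5,"dz":0,"rx":0,"ry":0,"rz":0,"grip":2.6},{"dx":2.5,"dy":0,"dz":0,"rx":0,"ry":0,"rz":0,"grip":2.6},{"dx":4,"dy":0,"dz":0.6,"rx":0,"ry":0,"rz":0,"grip":2.6},{"dx":4.6,"dy":0,"dz":0.9,"rx":0,"ry":0,"rz":0,"grip":2.6},{"dx":4.6,"dy":0,"dz":0.9,"rx":0,"ry":0,"rz":0,"grip":2.6},{"dx":4.6,"dy":0,"dz":0.9,"rx":0,"ry":0,"rz":0,"grip":2.6},{"dx":4.6,"dy":0,"dz":0.9,"rx":0,"ry":0,"rz":0,"grip":2.6}]'
python3 - <<'E'
from plant import env,vision; from h import *
delta(env,489,-292,76.5,-6.4)
E
```

```text
time: 13.85
position: [458.5, 28.9, 158.8]
tool_rot: [[-0.1, 0.007, 0.995], [-0.995, 0.004, -0.1], [-0.004, -1.0, 0.006]]
contact_force: [1.2, -0.6, -2.4]
finger_gap: 34.1
t 13.85 tcp [458.5  28.9 158.8] gap 34.1 F [ 1.2 -0.6 -2.4]
shift cm (now axes) [31.67 10.    6.18] turn [-0.006  0.012 -0.004] world mm [  30.5 -320.9 -101. ] q [-11.   9. 106.   0.  64.  -5.]
```

```bash
python3 -m creep '[{"dx":4.6,"dy":0,"dz":1,"rx":-0.006,"ry":0.012,"rz":-0.004,"grip":2.6},{"dx":4.6,"dy":0,"dz":1,"rx":0,"ry":0,"rz":0,"grip":2.6},{"dx":4.6,"dy":0,"dz":1,"rx":0,"ry":0,"rz":0,"grip":2.6},{"dx":4.6,"dy":0,"dz":1,"rx":0,"ry":0,"rz":0,"grip":2.6},{"dx":4,"dy":0,"dz":1,"rx":0,"ry":0,"rz":0,"grip":2.6},{"dx":3,"dy":0,"dz":1,"rx":0,"ry":0,"rz":0,"grip":2.6},{"dx":1.5,"dy":0,"dz":0,"rx":0,"ry":0,"rz":0,"grip":2.6},{"dx":0,"dy":0,"dz":0,"rx":0,"ry":0,"rz":0,"grip":2.6}]'
python3 - <<'E'
from plant import env,vision; from h import *
delta(env,489,-292,76.5,-6.4)
E
```

```text
time: 14.65
position: [487.1, -263.4, 163.9]
tool_rot: [[-0.12, 0.005, 0.993], [-0.993, -0.003, -0.12], [0.003, -1.0, 0.006]]
contact_force: [0.3, 2.2, -1.1]
finger_gap: 34.3
t 14.65 tcp [ 487.1 -263.4  163.9] gap 34.3 F [ 0.3  2.2 -1.1]
shift cm (now axes) [ 2.79 10.62  0.47] turn [-0.005 -0.009  0.003] world mm [   1.9  -28.6 -106.1] q [-40.  18.  93.   0.  68. -33.]
```

```bash
python3 -m creep '[{"dx":2.3,"dy":0.5,"dz":0.4,"rx":-0.005,"ry":-0.009,"rz":0.003,"grip":2.6},{"dx":0,"dy":2.5,"dz":0,"rx":0,"ry":0,"rz":0,"grip":2.6},{"dx":0,"dy":3,"dz":0,"rx":0,"ry":0,"rz":0,"grip":2.6},{"dx":0,"dy":2,"dz":0,"rx":0,"ry":0,"rz":0,"grip":2.6},{"dx":0,"dy":0.5,"dz":0,"rx":0,"ry":0,"rz":0,"grip":2.6},{"dx":0,"dy":0,"dz":0,"rx":0,"ry":0,"rz":0,"grip":2.6}]'
python3 - <<'E'
from plant import env,vision; from h import *
delta(env,489,-292,76.5,-6.4)
E
```

```text
time: 15.25
position: [488.1, -279.3, 79.3]
tool_rot: [[-0.107, 0.001, 0.994], [-0.994, 0.004, -0.107], [-0.004, -1.0, 0.0]]
contact_force: [-0.5, -0.0, -1.4]
finger_gap: 34.0
t 15.25 tcp [ 488.1 -279.3   79.3] gap 34.0 F [-0.5 -0.  -1.4]
shift cm (now axes) [1.26 2.15 0.22] turn [-0.     0.004 -0.004] world mm [  0.9 -12.7 -21.5] q [-41.  24.  97.   0.  58. -35.]
```

```bash
python3 -m creep '[{"dx":0.9,"dy":0.6,"dz":0.1,"rx":0,"ry":0.004,"rz":-0.004,"grip":2.6},{"dx":0.2,"dy":0.6,"dz":0,"rx":0,"ry":0,"rz":0,"grip":2.6},{"dx":0,"dy":0.3,"dz":0,"rx":0,"ry":0,"rz":0,"grip":2.6},{"dx":0,"dy":0.2,"dz":0,"rx":0,"ry":0,"rz":0,"grip":2.6},{"dx":0,"dy":0,"dz":0,"rx":0,"ry":0,"rz":0,"grip":2.6}]'
python3 - <<'E'
from plant import env,vision; from h import *
delta(env,489,-292,76.5,-6.4)
E
```

```text
time: 15.75
position: [489.9, -291.5, 64.8]
tool_rot: [[-0.11, 0.005, 0.994], [-0.994, -0.004, -0.11], [0.004, -1.0, 0.005]]
contact_force: [0.1, 0.1, -3.0]
finger_gap: 34.4
t 15.75 tcp [ 489.9 -291.5   64.8] gap 34.4 F [ 0.1  0.1 -3. ]
shift cm (now axes) [ 0.06  0.69 -0.09] turn [-0.005  0.002  0.004] world mm [-0.9 -0.5 -7. ] q [-42.  26.  97.  -0.  56. -36.]
```

```bash
python3 -m creep '[{"dx":0,"dy":0.35,"dz":0,"rx":-0.005,"ry":0,"rz":0.004,"grip":2.6},{"dx":0,"dy":0.2,"dz":0,"rx":0,"ry":0,"rz":0,"grip":2.6},{"dx":0,"dy":0.1,"dz":0,"rx":0,"ry":0,"rz":0,"grip":2.6},{"dx":0,"dy":0.05,"dz":0,"rx":0,"ry":0,"rz":0,"grip":2.6}]'
python3 - <<'E'
from plant import env,vision; from h import *
delta(env,489,-292,76.5,-6.4)
E
```

```text
time: 16.15
position: [490.2, -291.9, 57.8]
tool_rot: [[-0.11, 0.001, 0.994], [-0.994, 0.0, -0.11], [-0.0, -1.0, 0.001]]
contact_force: [-1.6, -0.1, 3.9]
finger_gap: 34.4
t 16.15 tcp [ 490.2 -291.9   57.8] gap 34.4 F [-1.6 -0.1  3.9]
shift cm (now axes) [ 0.03 -0.   -0.12] turn [-0.001  0.001 -0.   ] world mm [-1.2 -0.1  0. ] q [-42.  27.  97.   0.  56. -36.]
```

Contact felt (+3.9 N). I'll release, rise and head for the block.

```bash
python3 -m creep '[{"dx":0,"dy":0,"dz":0,"rx":0,"ry":0,"rz":0,"grip":4.2},{"dx":0,"dy":0,"dz":0,"rx":0,"ry":0,"rz":0,"grip":5},{"dx":0,"dy":0,"dz":0,"rx":0,"ry":0,"rz":0,"grip":8.5},{"dx":0,"dy":0,"dz":0,"rx":0,"ry":0,"rz":0,"grip":8.5},{"dx":0,"dy":-2,"dz":0,"rx":0,"ry":0,"rz":0,"grip":8.5},{"dx":0,"dy":-4,"dz":0,"rx":0,"ry":0,"rz":0,"grip":8.5},{"dx":0,"dy":-4,"dz":0,"rx":0,"ry":0,"rz":0,"grip":8.5},{"dx":-2,"dy":-1,"dz":0,"rx":0,"ry":0,"rz":0,"grip":8.5},{"dx":-4.6,"dy":0,"dz":-0.5,"rx":0,"ry":0,"rz":0,"grip":8.5},{"dx":-4.6,"dy":0,"dz":-0.5,"rx":0,"ry":0,"rz":0,"grip":8.5}]'
python3 - <<'E'
from plant import env,vision; from h import *
delta(env,508.7,345.2,80,-7.5)
E
```

```text
time: 17.15
position: [493.6, -181.6, 172.2]
tool_rot: [[-0.118, 0.003, 0.993], [-0.993, -0.002, -0.118], [0.002, -1.0, 0.004]]
contact_force: [1.3, 0.8, 0.1]
finger_gap: 85.0
t 17.15 tcp [ 493.6 -181.6  172.2] gap 85.0 F [1.3 0.8 0.1]
shift cm (now axes) [-52.52  10.97  -4.76] turn [-0.004  0.013  0.002] world mm [  15.1  526.8 -110.9] q [-32.  15.  96.  -0.  68. -26.]
```

```bash
python3 -m creep '[{"dx":-4.8,"dy":0,"dz":-0.5,"rx":-0.004,"ry":0.012,"rz":0.002,"grip":8.5},{"dx":-4.8,"dy":0,"dz":-0.5,"rx":0,"ry":0,"rz":0,"grip":8.5},{"dx":-4.8,"dy":0,"dz":-0.5,"rx":0,"ry":0,"rz":0,"grip":8.5},{"dx":-4.8,"dy":0,"dz":-0.5,"rx":0,"ry":0,"rz":0,"grip":8.5},{"dx":-4.8,"dy":0,"dz":-0.5,"rx":0,"ry":0,"rz":0,"grip":8.5},{"dx":-4.8,"dy":0,"dz":-0.5,"rx":0,"ry":0,"rz":0,"grip":8.5},{"dx":-4.8,"dy":0,"dz":-0.5,"rx":0,"ry":0,"rz":0,"grip":8.5},{"dx":-4.8,"dy":0,"dz":-0.5,"rx":0,"ry":0,"rz":0,"grip":8.5},{"dx":-4.8,"dy":0,"dz":-0.5,"rx":0,"ry":0,"rz":0,"grip":8.5},{"dx":-3.5,"dy":0,"dz":0,"rx":0,"ry":0,"rz":0,"grip":8.5}]'
python3 - <<'E'
from plant import env,vision; from h import *
delta(env,508.7,345.2,80,-7.5)
E
```

```text
time: 18.15
position: [501.1, 307.0, 170.1]
tool_rot: [[-0.131, -0.002, 0.991], [-0.991, 0.002, -0.131], [-0.002, -1.0, -0.002]]
contact_force: [-0.1, -0.6, 0.3]
finger_gap: 84.7
t 18.15 tcp [501.1 307.  170.1] gap 84.7 F [-0.1 -0.6  0.3]
shift cm (now axes) [-3.87 10.88  0.28] turn [ 0.002 -0.    -0.002] world mm [   7.6   38.2 -108.8] q [21. 21. 88.  0. 71. 28.]
```

```bash
python3 -m creep '[{"dx":-3,"dy":0,"dz":0.3,"rx":0,"ry":0,"rz":0,"grip":8.5},{"dx":0,"dy":2.5,"dz":0,"rx":0,"ry":0,"rz":0,"grip":8.5},{"dx":0,"dy":2.5,"dz":0,"rx":0,"ry":0,"rz":0,"grip":8.5},{"dx":0,"dy":0,"dz":0,"rx":0,"ry":0,"rz":0,"grip":8.5},{"dx":0,"dy":0,"dz":0,"rx":0,"ry":0,"rz":0,"grip":8.5}]'
python3 - <<'E'
from plant import env,vision; from h import *
delta(env,508.7,345.2,80,-7.5)
r=vision.read_camera("wrist"); cv2.imwrite("pics/wrist2.png",r["img"]); np.savez("pics/wrist2.npz",**r)
E
```

```text
time: 18.65
position: [503.4, 346.7, 117.3]
tool_rot: [[-0.121, -0.003, 0.993], [-0.993, 0.004, -0.121], [-0.003, -1.0, -0.004]]
contact_force: [-0.4, 0.1, 0.7]
finger_gap: 84.9
t 18.65 tcp [503.4 346.7 117.3] gap 84.9 F [-0.4  0.1  0.7]
shift cm (now axes) [0.1  5.6  0.56] turn [ 0.004  0.01  -0.003] world mm [  5.3  -1.5 -56. ] q [24. 26. 88.  0. 66. 31.]
```

View pics/wrist2.png

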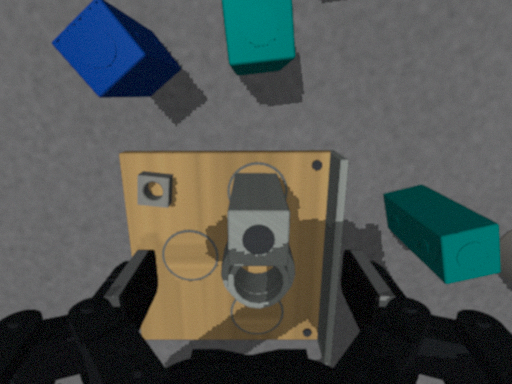

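The block top is at (258,231), between the fingers and square to the jaws. Descending.

```bash
python3 -m creep '[{"dx":0.1,"dy":1,"dz":0.5,"rx":0.004,"ry":0.008,"rz":-0.003,"grip":8.5},{"dx":0,"dy":2,"dz":0,"rx":0,"ry":0,"rz":0,"grip":8.5},{"dx":0,"dy":1.8,"dz":0,"rx":0,"ry":0,"rz":0,"grip":8.5},{"dx":0,"dy":0,"dz":0,"rx":0,"ry":0,"rz":0,"grip":8.5},{"dx":0,"dy":0,"dz":0,"rx":0,"ry":0,"rz":0,"grip":8.5}]'
python3 - <<'E'
from plant import env,vision; from h import *
delta(env,508.7,345.2,80,-7.5)
E
```

```text
time: 19.2
position: [513.0, 344.3, 72.5]
tool_rot: [[-0.133, 0.01, 0.991], [-0.991, 0.003, -0.133], [-0.004, -1.0, 0.009]]
contact_force: [0.8, 0.4, 1.1]
finger_gap: 85.0
t 19.2 tcp [513.  344.3  72.5] gap 85.0 F [0.8 0.4 1.1]
shift cm (now axes) [-0.03  1.11 -0.45] turn [-0.009 -0.003 -0.004] world mm [ -4.3   0.9 -11.2] q [24. 29. 90. -0. 60. 31.]
```

```bash
python3 -m creep '[{"dx":0,"dy":0.7,"dz":-0.43,"rx":-0.009,"ry":-0.003,"rz":-0.004,"grip":8.5},{"dx":0,"dy":0.2,"dz":0,"rx":0,"ry":0,"rz":0,"grip":8.5},{"dx":0,"dy":0,"dz":0,"rx":0,"ry":0,"rz":0,"grip":8.5}]'
python3 - <<'E'
from plant import env,vision; from h import *
delta(env,508.7,345.2,80,-7.5)
E
```

```text
time: 19.5
position: [510.2, 345.1, 65.3]
tool_rot: [[-0.131, 0.003, 0.991], [-0.991, 0.001, -0.131], [-0.002, -1.0, 0.003]]
contact_force: [0.2, -0.1, 0.1]
finger_gap: 84.9
t 19.5 tcp [510.2 345.1  65.3] gap 84.9 F [ 0.2 -0.1  0.1]
shift cm (now axes) [ 0.01  0.4  -0.15] turn [-0.003 -0.001 -0.002] world mm [-1.5  0.1 -4. ] q [24. 30. 90. -0. 60. 31.]
```

```bash
python3 -m creep '[{"dx":0,"dy":0.2,"dz":-0.15,"rx":-0.003,"ry":0,"rz":0,"grip":8.5},{"dx":0,"dy":0,"dz":0,"rx":0,"ry":0,"rz":0,"grip":4.5},{"dx":0,"dy":0,"dz":0,"rx":0,"ry":0,"rz":0,"grip":4},{"dx":0,"dy":0,"dz":0,"rx":0,"ry":0,"rz":0,"grip":2.4},{"dx":0,"dy":0,"dz":0,"rx":0,"ry":0,"rz":0,"grip":2.4},{"dx":0,"dy":0,"dz":0,"rx":0,"ry":0,"rz":0,"grip":2.4},{"dx":0,"dy":0,"dz":0,"rx":0,"ry":0,"rz":0,"grip":2.4}]' 60
python3 - <<'E'
from plant import env,vision; from h import *
delta(env,508.7,345.2,80,-7.5)
E
```

```text
time: 20.2
position: [509.1, 345.8, 64.4]
tool_rot: [[-0.131, 0.002, 0.991], [-0.991, 0.003, -0.131], [-0.003, -1.0, 0.002]]
contact_force: [0.4, 0.5, 0.3]
finger_gap: 33.2
t 20.2 tcp [509.1 345.8  64.4] gap 33.2 F [0.4 0.5 0.3]
shift cm (now axes) [ 0.06  0.31 -0.03] turn [-0.002 -0.    -0.003] world mm [-0.4 -0.6 -3.1] q [24. 30. 90.  0. 60. 31.]
```

```bash
python3 -m creep '[{"dx":0,"dy":-1,"dz":0,"rx":0,"ry":0,"rz":0,"grip":2.4},{"dx":0,"dy":-3,"dz":0,"rx":0,"ry":0,"rz":0,"grip":2.4},{"dx":0,"dy":-3.5,"dz":0,"rx":0,"ry":0,"rz":0,"grip":2.4},{"dx":1,"dy":-2,"dz":0,"rx":0,"ry":0,"rz":0,"grip":2.4},{"dx":2.5,"dy":0,"dz":0,"rx":0,"ry":0,"rz":0,"grip":2.4},{"dx":4,"dy":0,"dz":0.2,"rx":0,"ry":0,"rz":0,"grip":2.4},{"dx":4.6,"dy":0,"dz":0.4,"rx":0,"ry":0,"rz":0,"grip":2.4},{"dx":4.6,"dy":0,"dz":0.4,"rx":0,"ry":0,"rz":0,"grip":2.4},{"dx":4.6,"dy":0,"dz":0.4,"rx":0,"ry":0,"rz":0,"grip":2.4},{"dx":4.6,"dy":0,"dz":0.4,"rx":0,"ry":0,"rz":0,"grip":2.4}]'
python3 - <<'E'
from plant import env,vision; from h import *
delta(env,489,-229,75.1,-6.4)
E
```

```text
time: 21.2
position: [491.1, 83.6, 165.3]
tool_rot: [[-0.12, 0.002, 0.993], [-0.993, 0.003, -0.12], [-0.003, -1.0, 0.001]]
contact_force: [0.9, -0.2, -2.9]
finger_gap: 33.4
t 21.2 tcp [491.1  83.6 165.3] gap 33.4 F [ 0.9 -0.2 -2.9]
shift cm (now axes) [31.09 10.81  3.53] turn [-0.001 -0.009 -0.003] world mm [  -2.1 -312.6 -108.9] q [ -3.  13. 101.   0.  67.   4.]
```

```bash
python3 -m creep '[{"dx":4.6,"dy":0,"dz":0.5,"rx":0,"ry":-0.009,"rz":-0.003,"grip":2.4},{"dx":4.6,"dy":0,"dz":0.5,"rx":0,"ry":0,"rz":0,"grip":2.4},{"dx":4.6,"dy":0,"dz":0.5,"rx":0,"ry":0,"rz":0,"grip":2.4},{"dx":4.6,"dy":0,"dz":0.5,"rx":0,"ry":0,"rz":0,"grip":2.4},{"dx":4,"dy":0,"dz":0.5,"rx":0,"ry":0,"rz":0,"grip":2.4},{"dx":3,"dy":0,"dz":0.5,"rx":0,"ry":0,"rz":0,"grip":2.4},{"dx":1.5,"dy":0,"dz":0,"rx":0,"ry":0,"rz":0,"grip":2.4},{"dx":0,"dy":0,"dz":0,"rx":0,"ry":0,"rz":0,"grip":2.4}]'
python3 - <<'E'
from plant import env,vision; from h import *
delta(env,489,-229,75.1,-6.4)
E
```

```text
time: 22.0
position: [487.1, -204.7, 169.8]
tool_rot: [[-0.118, 0.004, 0.993], [-0.993, -0.004, -0.118], [0.003, -1.0, 0.005]]
contact_force: [0.1, 0.3, -2.4]
finger_gap: 33.7
t 22.0 tcp [ 487.1 -204.7  169.8] gap 33.7 F [ 0.1  0.3 -2.4]
shift cm (now axes) [ 2.35 11.35  0.42] turn [-0.005 -0.007  0.003] world mm [   1.9  -24.3 -113.4] q [-35.  15.  96.  -0.  68. -28.]
```

```bash
python3 -m creep '[{"dx":2.4,"dy":0.5,"dz":0.4,"rx":-0.005,"ry":-0.007,"rz":0.003,"grip":2.4},{"dx":0.3,"dy":2.5,"dz":0,"rx":0,"ry":0,"rz":0,"grip":2.4},{"dx":0,"dy":3,"dz":0,"rx":0,"ry":0,"rz":0,"grip":2.4},{"dx":0,"dy":2,"dz":0,"rx":0,"ry":0,"rz":0,"grip":2.4},{"dx":0,"dy":0.5,"dz":0,"rx":0,"ry":0,"rz":0,"grip":2.4},{"dx":0,"dy":0,"dz":0,"rx":0,"ry":0,"rz":0,"grip":2.4}]'
python3 - <<'E'
from plant import env,vision; from h import *
delta(env,489,-229,75.1,-6.4)
E
```

```text
time: 22.6
position: [488.8, -229.5, 85.4]
tool_rot: [[-0.111, 0.002, 0.994], [-0.994, 0.0, -0.111], [-0.001, -1.0, 0.002]]
contact_force: [-0.1, -0.9, -2.5]
finger_gap: 33.3
t 22.6 tcp [ 488.8 -229.5   85.4] gap 33.3 F [-0.1 -0.9 -2.5]
shift cm (now axes) [-0.05  2.9   0.01] turn [-0.002  0.001 -0.001] world mm [  0.2   0.5 -29. ] q [-37.  22. 100.   0.  58. -31.]
```

```bash
python3 -m creep '[{"dx":0,"dy":1.2,"dz":0,"rx":0,"ry":0,"rz":0,"grip":2.4},{"dx":0,"dy":0.8,"dz":0,"rx":0,"ry":0,"rz":0,"grip":2.4},{"dx":0,"dy":0.2,"dz":0,"rx":0,"ry":0,"rz":0,"grip":2.4},{"dx":0,"dy":0,"dz":0,"rx":0,"ry":0,"rz":0,"grip":2.4}]'
python3 - <<'E'
from plant import env,vision; from h import *
delta(env,489,-229,75.1,-6.4)
E
```

```text
time: 23.0
position: [490.8, -229.3, 64.7]
tool_rot: [[-0.109, 0.006, 0.994], [-0.994, -0.002, -0.109], [0.001, -1.0, 0.006]]
contact_force: [-0.3, 0.5, -3.0]
finger_gap: 33.4
t 23.0 tcp [ 490.8 -229.3   64.7] gap 33.4 F [-0.3  0.5 -3. ]
shift cm (now axes) [-0.02  0.82 -0.18] turn [-0.006  0.002  0.001] world mm [-1.8  0.3 -8.3] q [-37.  23. 101.   0.  55. -31.]
```

```bash
python3 -m creep '[{"dx":0,"dy":0.4,"dz":0,"rx":-0.006,"ry":0,"rz":0.001,"grip":2.4},{"dx":0,"dy":0.25,"dz":0,"rx":0,"ry":0,"rz":0,"grip":2.4},{"dx":0,"dy":0.1,"dz":0,"rx":0,"ry":0,"rz":0,"grip":2.4},{"dx":0,"dy":0.05,"dz":0,"rx":0,"ry":0,"rz":0,"grip":2.4}]'
python3 - <<'E'
from plant import env,vision; from h import *
delta(env,489,-229,75.1,-6.4)
E
```

```text
time: 23.4
position: [491.5, -230.0, 57.0]
tool_rot: [[-0.109, 0.001, 0.994], [-0.994, -0.002, -0.109], [0.001, -1.0, 0.002]]
contact_force: [-0.5, -0.9, -3.8]
finger_gap: 33.2
t 23.4 tcp [ 491.5 -230.    57. ] gap 33.2 F [-0.5 -0.9 -3.8]
shift cm (now axes) [-0.07  0.06 -0.26] turn [-0.002  0.002  0.001] world mm [-2.5  1.  -0.6] q [-37.  24. 101.  -0.  54. -31.]
```

```bash
python3 -m creep '[{"dx":0,"dy":0.08,"dz":0,"rx":0,"ry":0,"rz":0,"grip":2.4},{"dx":0,"dy":0.05,"dz":0,"rx":0,"ry":0,"rz":0,"grip":2.4}]'
python3 -m creep '[{"dx":0,"dy":0,"dz":0,"rx":0,"ry":0,"rz":0,"grip":3.8},{"dx":0,"dy":0,"dz":0,"rx":0,"ry":0,"rz":0,"grip":5},{"dx":0,"dy":0,"dz":0,"rx":0,"ry":0,"rz":0,"grip":8.5},{"dx":0,"dy":0,"dz":0,"rx":0,"ry":0,"rz":0,"grip":8.5},{"dx":0,"dy":-2,"dz":0,"rx":0,"ry":0,"rz":0,"grip":8.5},{"dx":0,"dy":-4,"dz":0,"rx":0,"ry":0,"rz":0,"grip":8.5},{"dx":0,"dy":-4,"dz":0,"rx":0,"ry":0,"rz":0,"grip":8.5},{"dx":-2,"dy":-1,"dz":0,"rx":0,"ry":0,"rz":0,"grip":8.5},{"dx":-4.6,"dy":0,"dz":0,"rx":0,"ry":0,"rz":0,"grip":8.5},{"dx":-4.6,"dy":0,"dz":0,"rx":0,"ry":0,"rz":0,"grip":8.5}]'
python3 - <<'E'
from plant import env,vision; from h import *
delta(env,503.3,290.3,28,-6.4)
r=vision.read_camera("side"); np.savez("pics/side2.npz",**r); cv2.imwrite("pics/side2.png",cv2.resize(r["img"][80:260,180:400],None,fx=3,fy=3))
r=vision.read_camera("wrist"); np.savez("pics/wrist3.npz",**r); cv2.imwrite("pics/wrist3.png",r["img"])
E
```

```text
time: 23.6
position: [491.6, -230.2, 56.3]
tool_rot: [[-0.109, 0.002, 0.994], [-0.994, -0.002, -0.109], [0.002, -1.0, 0.002]]
contact_force: [-1.4, 1.7, 4.9]
finger_gap: 33.3
time: 24.6
position: [505.7, -122.4, 171.5]
tool_rot: [[-0.118, 0.006, 0.993], [-0.993, -0.006, -0.118], [0.005, -1.0, 0.007]]
contact_force: [0.4, 0.6, -0.8]
finger_gap: 85.0
t 24.6 tcp [ 505.7 -122.4  171.5] gap 85.0 F [ 0.4  0.6 -0.8]
shift cm (now axes) [-41.03  15.99  -5.22] turn [-0.007 -0.007  0.005] world mm [  -2.4  412.7 -162.2] q [-26.  14.  97.  -0.  68. -19.]
```

View pics/side2.png

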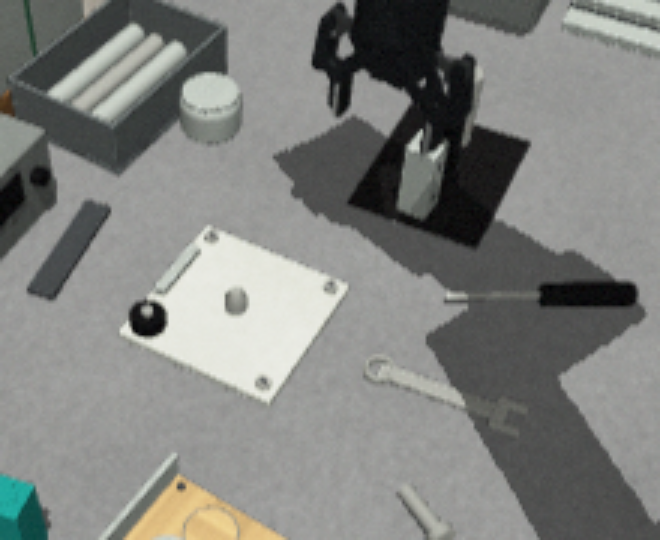

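View pics/wrist3.png

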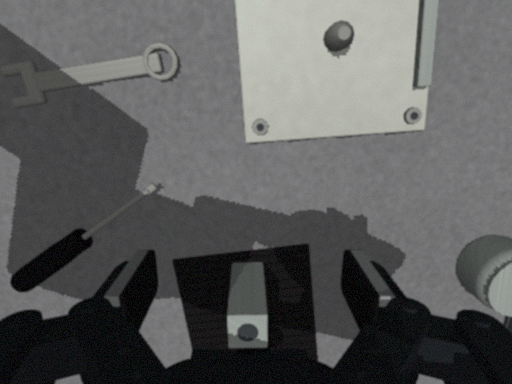

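Shaft (hidden behind the finger), roller and block are on the mat. In the wrist view the block (248,330) stands inside the mat edge with the spigot at (338,37). Now I'll measure the spigot and move over the pulley.

```bash
python3 - <<'E'
from h import *
for n in ["wrist3","side2"]:
    r=load(n);P=cloud(r).reshape(-1,3)
    d=np.hypot(P[:,0]-597,P[:,1]+4.5)
    q=P[(d<25)&(P[:,2]>20)]; print(n,len(q),"spigot mean",np.round(q.mean(0),1),"top",np.round(q[q[:,2]>33].mean(0),1), "plate z",np.round(np.nanmedian(P[(d>30)&(d<45)][:,2]),1))
t=load("top0");print(np.round(back(t,*[120+(619.5)/4-.5,145+129.5/4-.5],38),1))
E
python3 -m creep '[{"dx":-4.6,"dy":0,"dz":-0.5,"rx":-0.006,"ry":-0.006,"rz":0.005,"grip":8.5},{"dx":-4.6,"dy":0,"dz":-0.5,"rx":0,"ry":0,"rz":0,"grip":8.5},{"dx":-4.6,"dy":0,"dz":-0.5,"rx":0,"ry":0,"rz":0,"grip":8.5},{"dx":-4.6,"dy":0,"dz":-0.5,"rx":0,"ry":0,"rz":0,"grip":8.5},{"dx":-4.6,"dy":0,"dz":-0.5,"rx":0,"ry":0,"rz":0,"grip":8.5},{"dx":-4.6,"dy":0,"dz":-0.5,"rx":0,"ry":0,"rz":0,"grip":8.5},{"dx":-4.6,"dy":0,"dz":-0.5,"rx":0,"ry":0,"rz":0,"grip":8.5},{"dx":-3.5,"dy":0,"dz":-0.5,"rx":0,"ry":0,"rz":0,"grip":8.5},{"dx":-1.5,"dy":0,"dz":0,"rx":0,"ry":0,"rz":0,"grip":8.5}]'
python3 - <<'E'
from plant import env,vision; from h import *
delta(env,503.3,290.3,28,-6.4)
E
```

```text
wrist3 666 spigot mean [592.5  -4.3  33.2] top [593.6  -3.7  36.7] plate z 12.5
side2 48 spigot mean [592.8   2.6  31.1] top [ 5.933e+02 -1.000e-01  3.690e+01] plate z 12.6
[596.9  -4.6  38. ]
time: 25.6
position: [508.4, 262.5, 170.9]
tool_rot: [[-0.11, 0.005, 0.994], [-0.994, -0.001, -0.11], [0.001, -1.0, 0.005]]
contact_force: [0.5, -0.3, 0.2]
finger_gap: 84.6
t 25.6 tcp [508.4 262.5 170.9] gap 84.6 F [ 0.5 -0.3  0.2]
shift cm (now axes) [-2.71 16.15 -0.89] turn [-0.005  0.002  0.001] world mm [  -5.1   27.8 -161.6] q [16. 20. 90. -0. 70. 23.]
```

```bash
python3 -m creep '[{"dx":-2.5,"dy":0,"dz":-0.6,"rx":-0.004,"ry":0,"rz":0,"grip":8.5},{"dx":0,"dy":0,"dz":0,"rx":0,"ry":-0.143,"rz":0,"grip":8.5},{"dx":0,"dy":0,"dz":0,"rx":0,"ry":-0.143,"rz":0,"grip":8.5},{"dx":0,"dy":0,"dz":0,"rx":0,"ry":-0.143,"rz":0,"grip":8.5},{"dx":0,"dy":0,"dz":0,"rx":0,"ry":-0.143,"rz":0,"grip":8.5},{"dx":0,"dy":0,"dz":0,"rx":0,"ry":-0.143,"rz":0,"grip":8.5},{"dx":0,"dy":0,"dz":0,"rx":0,"ry":-0.143,"rz":0,"grip":8.5},{"dx":0,"dy":0,"dz":0,"rx":0,"ry":-0.143,"rz":0,"grip":8.5},{"dx":0,"dy":0,"dz":0,"rx":0,"ry":-0.143,"rz":0,"grip":8.5},{"dx":0,"dy":0,"dz":0,"rx":0,"ry":-0.143,"rz":0,"grip":8.5}]'
python3 - <<'E'
from plant import env,vision; from h import *
delta(env,503.3,290.3,28,83.6)
E
```

```text
time: 26.6
position: [510.5, 281.7, 168.3]
tool_rot: [[0.941, -0.0, 0.337], [-0.337, -0.007, 0.941], [0.002, -1.0, -0.007]]
contact_force: [-0.5, 0.1, 0.3]
finger_gap: 84.7
t 26.6 tcp [510.5 281.7 168.3] gap 84.7 F [-0.5  0.1  0.3]
shift cm (now axes) [-1.01 15.89  0.68] turn [ 0.007 -0.232  0.002] world mm [  -7.2    8.6 -159. ] q [ 18.  21.  88.  -0.  71. -52.]
```

```bash
python3 -m creep '[{"dx":-1,"dy":1,"dz":0.7,"rx":0.007,"ry":-0.12,"rz":0,"grip":8.5},{"dx":0,"dy":2.5,"dz":0,"rx":0,"ry":-0.1,"rz":0,"grip":8.5},{"dx":0,"dy":2.5,"dz":0,"rx":0,"ry":0,"rz":0,"grip":8.5},{"dx":0,"dy":1,"dz":0,"rx":0,"ry":0,"rz":0,"grip":8.5},{"dx":0,"dy":0,"dz":0,"rx":0,"ry":0,"rz":0,"grip":8.5},{"dx":0,"dy":0,"dz":0,"rx":0,"ry":0,"rz":0,"grip":8.5}]'
python3 - <<'E'
from plant import env,vision; from h import *
delta(env,503.3,290.3,28,83.6)
r=vision.read_camera("wrist"); np.savez("pics/wrist4.npz",**r); cv2.imwrite("pics/wrist4.png",r["img"])
P=cloud(r).reshape(-1,3); q=P[(np.hypot(P[:,0]-503,P[:,1]-290)<35)&(P[:,2]>50)&(P[:,2]<62)]; print("pulley",np.round(q.mean(0),1),np.round((q.max(0)+q.min(0))/2,1),np.round(np.ptp(q,axis=0),1))
E
```

```text
time: 27.2
position: [508.5, 285.8, 97.2]
tool_rot: [[0.993, 0.005, 0.115], [-0.115, -0.003, 0.993], [0.006, -1.0, -0.002]]
contact_force: [0.3, -0.8, 0.8]
finger_gap: 85.2
t 27.2 tcp [508.5 285.8  97.2] gap 85.2 F [ 0.3 -0.8  0.8]
shift cm (now axes) [-0.62  8.78  0.41] turn [ 0.002 -0.004  0.006] world mm [ -5.2   4.5 -87.9] q [ 19.  25.  93.  -0.  61. -65.]
pulley [502.6 289.1  55.6] [503.1 289.   54.3] [45.4 45.1  8.5]
```

View pics/wrist4.png

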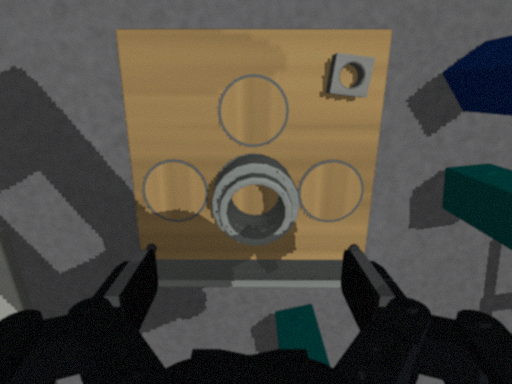

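The pulley hub is centred at (256,203), with clear circles on both sides for the fingers. Its position reads (503, 289.3). Descending to TCP z≈13.

```bash
python3 -m creep '[{"dx":-0.6,"dy":1,"dz":0.4,"rx":0.002,"ry":0,"rz":0.006,"grip":8.5},{"dx":0,"dy":2,"dz":0,"rx":0,"ry":0,"rz":0,"grip":8.5},{"dx":0,"dy":2,"dz":0,"rx":0,"ry":0,"rz":0,"grip":8.5},{"dx":0,"dy":0.8,"dz":0,"rx":0,"ry":0,"rz":0,"grip":8.5},{"dx":0,"dy":0,"dz":0,"rx":0,"ry":0,"rz":0,"grip":8.5}]'
python3 - <<'E'
from plant import env,vision; from h import *
delta(env,503.1,289.6,31.7,83.6)
E
```

```text
time: 27.75
position: [505.4, 292.8, 41.1]
tool_rot: [[0.993, 0.007, 0.116], [-0.116, 0.004, 0.993], [0.007, -1.0, 0.005]]
contact_force: [-0.0, 0.7, 0.1]
finger_gap: 84.9
t 27.75 tcp [505.4 292.8  41.1] gap 84.9 F [-0.   0.7  0.1]
shift cm (now axes) [-0.21  2.8  -0.35] turn [-0.005 -0.004  0.007] world mm [ -2.3  -3.2 -28.1] q [ 19.  29.  96.   0.  54. -64.]
```

```bash
python3 -m creep '[{"dx":-0.21,"dy":0.5,"dz":-0.35,"rx":-0.005,"ry":0,"rz":0.007,"grip":8.5},{"dx":0,"dy":1,"dz":0,"rx":0,"ry":0,"rz":0.002,"grip":8.5},{"dx":0,"dy":0.6,"dz":0,"rx":0,"ry":0,"rz":0,"grip":8.5},{"dx":0,"dy":0.2,"dz":0,"rx":0,"ry":0,"rz":0,"grip":8.5},{"dx":0,"dy":0,"dz":0,"rx":0,"ry":0,"rz":0,"grip":8.5}]'
python3 - <<'E'
from plant import env,vision; from h import *
delta(env,503.1,289.6,31.7,83.6)
E
```

```text
time: 28.25
position: [504.0, 290.1, 18.4]
tool_rot: [[0.993, 0.0, 0.115], [-0.115, 0.001, 0.993], [0.0, -1.0, 0.001]]
contact_force: [-0.4, 1.0, -0.1]
finger_gap: 84.8
t 28.25 tcp [504.  290.1  18.4] gap 84.8 F [-0.4  1.  -0.1]
shift cm (now axes) [-0.09  0.54 -0.06] turn [-0.001 -0.004  0.   ] world mm [-0.9 -0.5 -5.4] q [ 19.  31.  97.   0.  52. -65.]
```

```bash
python3 -m creep '[{"dx":-0.05,"dy":0.45,"dz":-0.05,"rx":0,"ry":0,"rz":0,"grip":8.5},{"dx":0,"dy":0,"dz":0,"rx":0,"ry":0,"rz":0,"grip":6.6},{"dx":0,"dy":0,"dz":0,"rx":0,"ry":0,"rz":0,"grip":6.2},{"dx":0,"dy":0,"dz":0,"rx":0,"ry":0,"rz":0,"grip":5},{"dx":0,"dy":0,"dz":0,"rx":0,"ry":0,"rz":0,"grip":5},{"dx":0,"dy":0,"dz":0,"rx":0,"ry":0,"rz":0,"grip":5}]' 50
python3 - <<'E'
from plant import env,vision; from h import *
delta(env,503.1,289.6,31.7,83.6)
E
```

```text
time: 28.85
position: [503.9, 289.8, 14.5]
tool_rot: [[0.993, 0.002, 0.115], [-0.115, 0.002, 0.993], [0.001, -1.0, 0.002]]
contact_force: [-0.3, -0.2, -0.7]
finger_gap: 57.0
t 28.85 tcp [503.9 289.8  14.5] gap 57.0 F [-0.3 -0.2 -0.7]
shift cm (now axes) [-0.08  0.15 -0.03] turn [-0.002 -0.004  0.001] world mm [-0.8 -0.2 -1.5] q [ 19.  31.  98.   0.  51. -65.]
```

```bash
python3 -m creep '[{"dx":0,"dy":-1,"dz":0,"rx":0,"ry":0,"rz":0,"grip":5},{"dx":0,"dy":-3,"dz":0,"rx":0,"ry":0,"rz":0,"grip":5},{"dx":0,"dy":-3.5,"dz":0,"rx":0,"ry":0,"rz":0,"grip":5},{"dx":0,"dy":-2,"dz":-1,"rx":0,"ry":0,"rz":0,"grip":5},{"dx":1,"dy":0,"dz":-3,"rx":0,"ry":0,"rz":0,"grip":5},{"dx":2,"dy":0,"dz":-4,"rx":0,"ry":0,"rz":0,"grip":5},{"dx":2,"dy":0,"dz":-4,"rx":0,"ry":0,"rz":0,"grip":5},{"dx":2,"dy":0,"dz":-4,"rx":0,"ry":0,"rz":0,"grip":5},{"dx":2,"dy":0,"dz":-4,"rx":0,"ry":0,"rz":0,"grip":5},{"dx":1,"dy":0,"dz":-2,"rx":0,"ry":0,"rz":0,"grip":5}]'
python3 - <<'E'
from plant import env,vision; from h import *
delta(env,594,-3.9,33,83.6)
E
```

```text
time: 29.85
position: [579.9, 55.8, 119.2]
tool_rot: [[0.994, 0.006, 0.107], [-0.107, 0.002, 0.994], [0.006, -1.0, 0.002]]
contact_force: [0.4, 0.4, -1.6]
finger_gap: 57.3
t 29.85 tcp [579.9  55.8 119.2] gap 57.3 F [ 0.4  0.4 -1.6]
shift cm (now axes) [ 1.98 10.49 -5.81] turn [-0.002  0.005  0.006] world mm [  14.1  -59.7 -104.9] q [ -6.  23.  92.   0.  64. -89.]
```

```bash
python3 -m creep '[{"dx":1,"dy":0,"dz":-2.5,"rx":-0.002,"ry":0.005,"rz":0.006,"grip":5},{"dx":0.5,"dy":0,"dz":-2,"rx":0,"ry":0,"rz":0,"grip":5},{"dx":0,"dy":0,"dz":-0.5,"rx":0,"ry":0,"rz":0,"grip":5},{"dx":0,"dy":0,"dz":0,"rx":0,"ry":0,"rz":0,"grip":5},{"dx":0,"dy":0,"dz":0,"rx":0,"ry":0,"rz":0,"grip":5}]'
python3 - <<'E'
from plant import env,vision; from h import *
delta(env,594,-3.9,33,83.6)
r=vision.read_camera("wrist"); np.savez("pics/wrist5.npz",**r); cv2.imwrite("pics/wrist5.png",r["img"])
P=cloud(r).reshape(-1,3);o=env.get_obs()["position"]
d=np.hypot(P[:,0]-594,P[:,1]+4); q=P[(d<25)&(P[:,2]>20)&(P[:,2]<45)]; print("spigot",len(q),np.round(q.mean(0),1))
q=P[(np.hypot(P[:,0]-o[0],P[:,1]-o[1])<40)&(P[:,2]>o[2]+15)&(P[:,2]<o[2]+60)]; print("pulley?",len(q),np.round(q.mean(0)-o,1))
r=vision.read_camera("side"); np.savez("pics/side5.npz",**r); cv2.imwrite("pics/side5.png",cv2.resize(r["img"][130:250,190:330],None,fx=5,fy=5))
E
```

```text
time: 30.35
position: [590.5, -1.3, 121.7]
tool_rot: [[0.993, 0.002, 0.118], [-0.118, -0.0, 0.993], [0.002, -1.0, 0.0]]
contact_force: [-0.1, 0.3, -1.2]
finger_gap: 57.4
t 30.35 tcp [590.5  -1.3 121.7] gap 57.4 F [-0.1  0.3 -1.2]
shift cm (now axes) [ 0.36 10.74 -0.22] turn [-0.    -0.007  0.002] world mm [   3.5   -2.6 -107.4] q [-11.  24.  91.   0.  65. -94.]
spigot 274 [587.3  -3.3  29.6]
pulley? 18298 [-5.4  0.4 35.1]
```

View pics/wrist5.png

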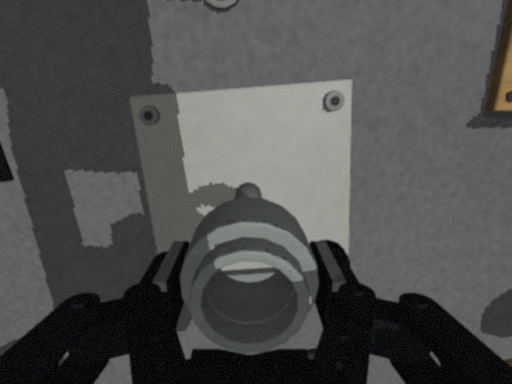

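View pics/side5.png

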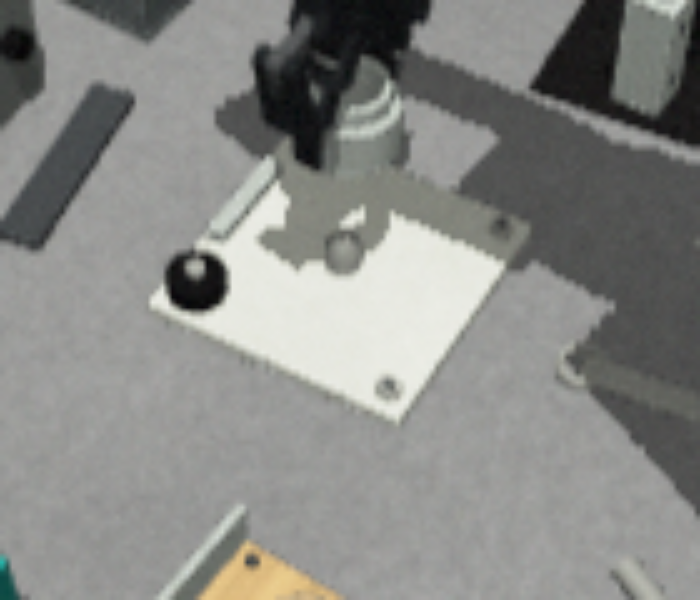

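```bash
python3 - <<'E'
from h import *
r=load("wrist5"); a=back(r,131,97,12);b=back(r,352,80,12); print(np.round(a,1),np.round(b,1),np.linalg.norm(a-b))
u=(b-a)/np.linalg.norm(b-a); n=np.array([u[1],-u[0],0]); print("plate centre",np.round((a+b)/2+n*85,1))
P=cloud(r).reshape(-1,3); o=np.array([590.5,-1.3,121.7])
q=P[(np.hypot(P[:,0]-o[0],P[:,1]-o[1])<29)&(P[:,2]>o[2]+15)&(P[:,2]<o[2]+60)]
h,e=np.histogram(q[:,2],bins=np.arange(130,190,2)); print(list(zip(e[:-1],h)))
z=e[np.argmax(h)]; t=q[np.abs(q[:,2]-z-1)<2]; print(z,"ring",np.round((t.max(0)+t.min(0))/2-o,1),np.round(np.ptp(t,axis=0),1))
w=load("wrist3"); 
Pw=cloud(w).reshape(-1,3); d=np.hypot(Pw[:,0]-594,Pw[:,1]+4)
for z0,z1 in [(18,26),(26,32),(34,38)]:
    s=Pw[(d<20)&(Pw[:,2]>z0)&(Pw[:,2]<z1)]; print(z0,z1,len(s),np.round(s[:,:2].min(0),1),np.round(s[:,:2].max(0),1))
for px in [(247,142),(425,128)]: print("plate corner wrist3",np.round(back(w,*px,12),1))
E
```

```text
[507.6 -82.7  12. ] [515.2  84.3  12. ] 167.23552131187645
plate centre [596.3  -3.1  12. ]
[(np.int64(130), np.int64(0)), (np.int64(132), np.int64(0)), (np.int64(134), np.int64(0)), (np.int64(136), np.int64(208)), (np.int64(138), np.int64(307)), (np.int64(140), np.int64(364)), (np.int64(142), np.int64(374)), (np.int64(144), np.int64(371)), (np.int64(146), np.int64(392)), (np.int64(148), np.int64(551)), (np.int64(150), np.int64(2602)), (np.int64(152), np.int64(1205)), (np.int64(154), np.int64(617)), (np.int64(156), np.int64(631)), (np.int64(158), np.int64(688)), (np.int64(160), np.int64(775)), (np.int64(162), np.int64(3382)), (np.int64(164), np.int64(738)), (np.int64(166), np.int64(8)), (np.int64(168), np.int64(0)), (np.int64(170), np.int64(0)), (np.int64(172), np.int64(0)), (np.int64(174), np.int64(1)), (np.int64(176), np.int64(8)), (np.int64(178), np.int64(17)), (np.int64(180), np.int64(29)), (np.int64(182), np.int64(0)), (np.int64(184), np.int64(0)), (np.int64(186), np.int64(0))]
162 ring [-0.5  2.4 41.3] [46.3 53.1  4. ]
18 26 71 [583.7 -14.2] [598.9   6. ]
26 32 207 [583.8 -14.3] [605.    7.1]
34 38 175 [586.6 -12. ] [601.8   3.7]
plate corner wrist3 [508.8 -84.   12. ]
plate corner wrist3 [676.2 -90.3  12. ]
```

The spigot reads (594.5, -3.5), the plate centre (596, -3), and the pulley is centred on the TCP. Tolerances are fine, so I'll centre and lower.

```bash
python3 -m creep '[{"dx":0.4,"dy":0.8,"dz":-0.22,"rx":0,"ry":0,"rz":0.002,"grip":5},{"dx":0,"dy":2,"dz":0,"rx":0,"ry":0,"rz":0,"grip":5},{"dx":0,"dy":1.5,"dz":0,"rx":0,"ry":0,"rz":0,"grip":5},{"dx":0,"dy":0,"dz":0,"rx":0,"ry":0,"rz":0,"grip":5},{"dx":0,"dy":0,"dz":0,"rx":0,"ry":0,"rz":0,"grip":5}]'
python3 - <<'E'
from plant import env,vision; from h import *
delta(env,594.9,-3.4,33,83.6)
E
```

```text
time: 30.95
position: [594.8, 0.4, 76.6]
tool_rot: [[0.994, 0.001, 0.111], [-0.111, 0.001, 0.994], [0.0, -1.0, 0.001]]
contact_force: [0.1, -0.5, -1.2]
finger_gap: 56.9
t 30.95 tcp [5.948e+02 4.000e-01 7.660e+01] gap 56.9 F [ 0.1 -0.5 -1.2]
shift cm (now axes) [ 0.05  6.23 -0.38] turn [-0.001  0.     0.   ] world mm [  0.1  -3.8 -62.3] q [-11.  27.  93.   0.  60. -94.]
```

```bash
python3 -m creep '[{"dx":0,"dy":0.6,"dz":-0.35,"rx":0,"ry":0,"rz":0,"grip":5},{"dx":0,"dy":1.2,"dz":0,"rx":0,"ry":0,"rz":0,"grip":5},{"dx":0,"dy":0.6,"dz":0,"rx":0,"ry":0,"rz":0,"grip":5},{"dx":0,"dy":0,"dz":0,"rx":0,"ry":0,"rz":0,"grip":5},{"dx":0,"dy":0,"dz":0,"rx":0,"ry":0,"rz":0,"grip":5}]'
python3 - <<'E'
from plant import env,vision; from h import *
delta(env,594.9,-3.4,33,83.6)
E
```

```text
time: 31.45
position: [595.4, -3.1, 51.8]
tool_rot: [[0.994, 0.003, 0.11], [-0.11, 0.0, 0.994], [0.003, -1.0, 0.0]]
contact_force: [0.4, 0.1, -0.9]
finger_gap: 57.1
t 31.45 tcp [595.4  -3.1  51.8] gap 57.1 F [ 0.4  0.1 -0.9]
shift cm (now axes) [-0.06  3.75 -0.03] turn [-0.     0.001  0.003] world mm [ -0.5  -0.3 -37.5] q [-11.  29.  94.   0.  57. -95.]
```

```bash
python3 -m creep '[{"dx":-0.05,"dy":0.6,"dz":0,"rx":0,"ry":0,"rz":0.003,"grip":5},{"dx":0,"dy":0.8,"dz":0,"rx":0,"ry":0,"rz":0,"grip":5},{"dx":0,"dy":0.8,"dz":0,"rx":0,"ry":0,"rz":0,"grip":5},{"dx":0,"dy":0.6,"dz":0,"rx":0,"ry":0,"rz":0,"grip":5},{"dx":0,"dy":0.2,"dz":0,"rx":0,"ry":0,"rz":0,"grip":5},{"dx":0,"dy":0,"dz":0,"rx":0,"ry":0,"rz":0,"grip":5}]'
python3 - <<'E'
from plant import env,vision; from h import *
delta(env,594.9,-3.4,33,83.6)
E
```

```text
time: 32.05
position: [595.1, -3.1, 19.3]
tool_rot: [[0.994, -0.0, 0.111], [-0.111, 0.0, 0.994], [-0.0, -1.0, 0.0]]
contact_force: [0.2, 0.2, -2.0]
finger_gap: 57.4
t 32.05 tcp [595.1  -3.1  19.3] gap 57.4 F [ 0.2  0.2 -2. ]
shift cm (now axes) [-0.01  0.5  -0.03] turn [-0.     0.001 -0.   ] world mm [-0.2 -0.3 -5. ] q [-11.  32.  95.   0.  53. -95.]
```

```bash
python3 -m creep '[{"dx":0,"dy":0.25,"dz":0,"rx":0,"ry":0,"rz":0,"grip":5},{"dx":0,"dy":0.15,"dz":0,"rx":0,"ry":0,"rz":0,"grip":5},{"dx":0,"dy":0.08,"dz":0,"rx":0,"ry":0,"rz":0,"grip":5},{"dx":0,"dy":0.05,"dz":0,"rx":0,"ry":0,"rz":0,"grip":5}]'
python3 -m creep '[{"dx":0,"dy":0,"dz":0,"rx":0,"ry":0,"rz":0,"grip":6.2},{"dx":0,"dy":0,"dz":0,"rx":0,"ry":0,"rz":0,"grip":7},{"dx":0,"dy":0,"dz":0,"rx":0,"ry":0,"rz":0,"grip":8.5},{"dx":0,"dy":0,"dz":0,"rx":0,"ry":0,"rz":0,"grip":8.5},{"dx":0,"dy":-1,"dz":0,"rx":0,"ry":0,"rz":0,"grip":8.5},{"dx":0,"dy":-3,"dz":0,"rx":0,"ry":0,"rz":0,"grip":8.5},{"dx":0,"dy":-4,"dz":0,"rx":0,"ry":0,"rz":0,"grip":8.5},{"dx":0,"dy":-4,"dz":0,"rx":0,"ry":0,"rz":0,"grip":8.5},{"dx":0,"dy":-2,"dz":0,"rx":0,"ry":0,"rz":0,"grip":8.5}]'
python3 - <<'E'
from plant import env,vision; from h import *
delta(env,491.6,-230,80,-6.4)
r=vision.read_camera("wrist"); np.savez("pics/wrist6.npz",**r); cv2.imwrite("pics/wrist6.png",r["img"])
P=cloud(r).reshape(-1,3)
q=P[(np.hypot(P[:,0]-595,P[:,1]+3.5)<32)&(P[:,2]>50)&(P[:,2]<62)]; print("pulley top",np.round(q.mean(0),1),np.round((q.max(0)+q.min(0))/2,1))
r=vision.read_camera("side"); cv2.imwrite("pics/side6.png",cv2.resize(r["img"][90:250,190:380],None,fx=4,fy=3.7))
E
```

```text
time: 32.45
position: [595.5, -3.2, 14.5]
tool_rot: [[0.994, 0.001, 0.111], [-0.111, 0.0, 0.994], [0.001, -1.0, 0.0]]
contact_force: [-2.3, 0.0, 5.2]
finger_gap: 57.2
time: 33.35
position: [593.6, -2.9, 158.6]
tool_rot: [[0.994, -0.005, 0.111], [-0.111, 0.001, 0.994], [-0.005, -1.0, 0.001]]
contact_force: [0.1, -0.3, -0.2]
finger_gap: 85.0
t 33.35 tcp [593.6  -2.9 158.6] gap 85.0 F [ 0.1 -0.3 -0.2]
shift cm (now axes) [ -7.58   9.75 -23.7 ] turn [ 0.003  1.572 -0.005] world mm [-102.  -227.1  -97.3] q [-11.  23.  87.   0.  70. -95.]
pulley top [594.1  -4.3  55.6] [594.7  -4.4  54.3]
```

View pics/wrist6.png

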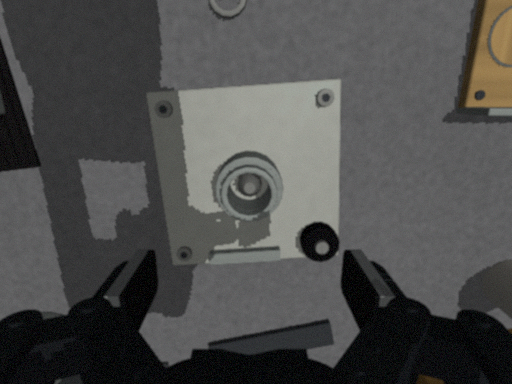

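View pics/side6.png

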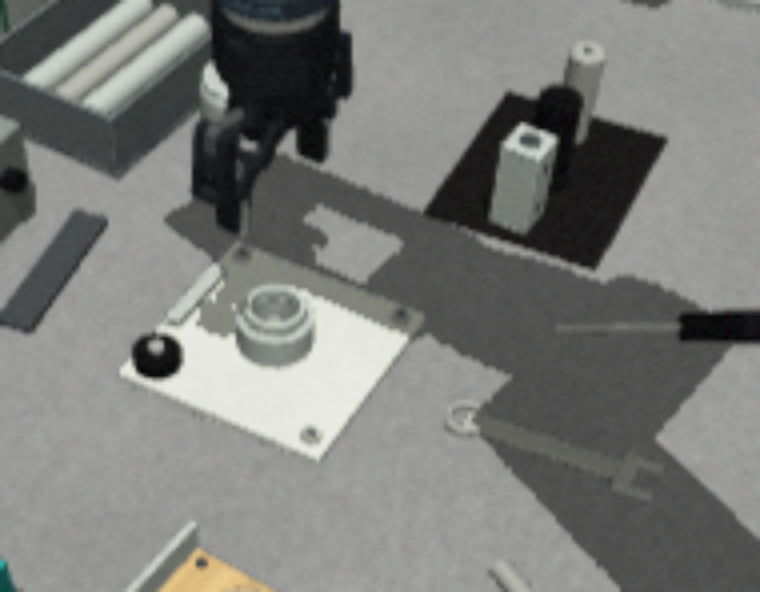

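The pulley sits flat over the spigot, which is visible in its bore at (250,185); its top is at z 55.6 and it is within about 1 mm. All three parts stand on the mat (block, roller and shaft at (523,180), (560,140) and (583,90) in the crop). Now turning back and fetching the block.

```bash
python3 -m creep '[{"dx":0,"dy":-1,"dz":0,"rx":0,"ry":0.14,"rz":-0.005,"grip":8.5},{"dx":0,"dy":0,"dz":0,"rx":0,"ry":0.145,"rz":0,"grip":8.5},{"dx":0,"dy":0,"dz":0,"rx":0,"ry":0.145,"rz":0,"grip":8.5},{"dx":0,"dy":0,"dz":0,"rx":0,"ry":0.145,"rz":0,"grip":8.5},{"dx":0,"dy":0,"dz":0,"rx":0,"ry":0.145,"rz":0,"grip":8.5},{"dx":0,"dy":0,"dz":0,"rx":0,"ry":0.145,"rz":0,"grip":8.5},{"dx":0,"dy":0,"dz":0,"rx":0,"ry":0.145,"rz":0,"grip":8.5},{"dx":0,"dy":0,"dz":0,"rx":0,"ry":0.145,"rz":0,"grip":8.5},{"dx":0,"dy":0,"dz":0,"rx":0,"ry":0.145,"rz":0,"grip":8.5},{"dx":0,"dy":0,"dz":0,"rx":0,"ry":0.145,"rz":0,"grip":8.5}]'
python3 - <<'E'
from plant import env,vision; from h import *
delta(env,491.6,-230,77,-6.4)
E
```

```text
time: 34.45
position: [589.4, -2.2, 164.5]
tool_rot: [[-0.033, -0.007, 0.999], [-0.999, 0.002, -0.033], [-0.002, -1.0, -0.007]]
contact_force: [1.2, -0.3, 0.8]
finger_gap: 84.8
t 34.45 tcp [589.4  -2.2 164.5] gap 84.8 F [ 1.2 -0.3  0.8]
shift cm (now axes) [23.11 10.64 -8.94] turn [ 0.007  0.079 -0.001] world mm [ -97.8 -227.8 -106.2] q [-11.  22.  87.   0.  71.  -9.]
```

```bash
python3 -m creep '[{"dx":3,"dy":0,"dz":-1.5,"rx":0.005,"ry":0.07,"rz":0,"grip":8.5},{"dx":4,"dy":0,"dz":-1.7,"rx":0,"ry":0,"rz":0,"grip":8.5},{"dx":4,"dy":0,"dz":-1.6,"rx":0,"ry":0,"rz":0,"grip":8.5},{"dx":4,"dy":0,"dz":-1.5,"rx":0,"ry":0,"rz":0,"grip":8.5},{"dx":3,"dy":0,"dz":-1,"rx":0,"ry":0,"rz":0,"grip":8.5},{"dx":1.5,"dy":0,"dz":0,"rx":0,"ry":0,"rz":0,"grip":8.5},{"dx":0,"dy":0,"dz":0,"rx":0,"ry":0,"rz":0,"grip":8.5}]'
python3 - <<'E'
from plant import env,vision; from h import *
delta(env,491.6,-230,77,-6.4)
r=vision.read_camera("wrist"); np.savez("pics/wrist7.npz",**r); cv2.imwrite("pics/wrist7.png",r["img"])
P=cloud(r).reshape(-1,3)
for n,x,y in [("block",491.6,-230),("roller",490.2,-292),("shaft",491,-355)]:
    q=P[(np.hypot(P[:,0]-x,P[:,1]-y)<28)&(P[:,2]>86)&(P[:,2]<104)]; 
    if len(q): t=q[q[:,2]>np.percentile(q[:,2],90)-4]; print(n,len(t),np.round(t.mean(0),1),np.round(np.ptp(t,axis=0),1))
E
```

```text
time: 35.15
position: [492.0, -192.6, 159.3]
tool_rot: [[-0.107, -0.009, 0.994], [-0.994, 0.006, -0.107], [-0.005, -1.0, -0.01]]
contact_force: [0.7, -0.1, -0.3]
finger_gap: 85.0
t 35.15 tcp [ 492.  -192.6  159.3] gap 85.0 F [ 0.7 -0.1 -0.3]
shift cm (now axes) [ 3.77 10.07  0.46] turn [ 0.01   0.004 -0.005] world mm [  -0.4  -37.4 -101. ] q [-33.  16.  96.  -0.  68. -27.]
block 1945 [ 491.6 -230.    92.4] [36.3 36.2  5.4]
roller 1418 [ 489.9 -291.2   94.2] [34.8 36.4  5.1]
```

View pics/wrist7.png

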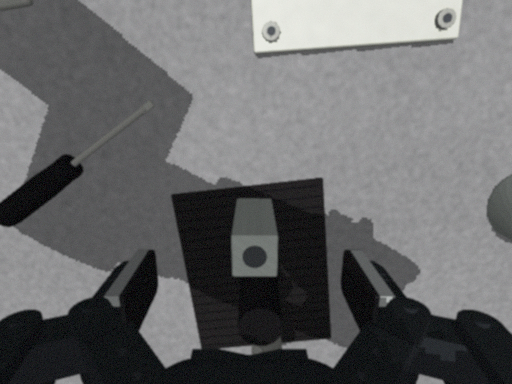

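The block (255,245) and roller (258,315) stand where I left them. Descending on the block at (491.6, -230).

```bash
python3 -m creep '[{"dx":3.2,"dy":0,"dz":0.4,"rx":0.01,"ry":0.004,"rz":-0.005,"grip":8.5},{"dx":0,"dy":2,"dz":0,"rx":0,"ry":0,"rz":0,"grip":8.5},{"dx":0,"dy":2.5,"dz":0,"rx":0,"ry":0,"rz":0,"grip":8.5},{"dx":0,"dy":0.5,"dz":0,"rx":0,"ry":0,"rz":0,"grip":8.5},{"dx":0,"dy":0,"dz":0,"rx":0,"ry":0,"rz":0,"grip":8.5}]'
python3 - <<'E'
from plant import env,vision; from h import *
delta(env,491.6,-230,75,-6.4)
E
```

```text
time: 35.7
position: [496.6, -217.8, 107.7]
tool_rot: [[-0.104, 0.002, 0.995], [-0.995, 0.003, -0.104], [-0.003, -1.0, 0.002]]
contact_force: [-0.1, 0.6, 0.5]
finger_gap: 85.5
t 35.7 tcp [ 496.6 -217.8  107.7] gap 85.5 F [-0.1  0.6  0.5]
shift cm (now axes) [ 1.29  5.13 -0.38] turn [-0.002  0.007 -0.003] world mm [ -5.  -12.2 -51.4] q [-36.  21.  99.   0.  61. -30.]
```

```bash
python3 -m creep '[{"dx":1.2,"dy":0,"dz":-0.38,"rx":-0.002,"ry":0.006,"rz":-0.003,"grip":8.5},{"dx":0.1,"dy":1.2,"dz":0,"rx":0,"ry":0,"rz":0,"grip":8.5},{"dx":0,"dy":2,"dz":0,"rx":0,"ry":0,"rz":0,"grip":8.5},{"dx":0,"dy":1,"dz":0,"rx":0,"ry":0,"rz":0,"grip":8.5},{"dx":0,"dy":0,"dz":0,"rx":0,"ry":0,"rz":0,"grip":8.5},{"dx":0,"dy":0,"dz":0,"rx":0,"ry":0,"rz":0,"grip":8.5}]'
python3 - <<'E'
from plant import env,vision; from h import *
delta(env,491.6,-230,75,-6.4)
E
```

```text
time: 36.3
position: [494.0, -231.3, 66.9]
tool_rot: [[-0.109, 0.005, 0.994], [-0.994, -0.003, -0.109], [0.003, -1.0, 0.005]]
contact_force: [0.4, -0.2, -0.0]
finger_gap: 84.9
t 36.3 tcp [ 494.  -231.3   66.9] gap 84.9 F [ 0.4 -0.2 -0. ]
shift cm (now axes) [-0.11  1.06 -0.26] turn [-0.005  0.003  0.003] world mm [ -2.4   1.3 -10.6] q [-37.  24. 101.   0.  55. -31.]
```

```bash
python3 -m creep '[{"dx":-0.08,"dy":0.6,"dz":-0.26,"rx":-0.005,"ry":0.003,"rz":0.003,"grip":8.5},{"dx":0,"dy":0.3,"dz":0,"rx":0,"ry":0,"rz":0,"grip":8.5},{"dx":0,"dy":0.1,"dz":0,"rx":0,"ry":0,"rz":0,"grip":8.5},{"dx":0,"dy":0,"dz":0,"rx":0,"ry":0,"rz":0,"grip":8.5}]'
python3 - <<'E'
from plant import env,vision; from h import *
delta(env,491.6,-230,75,-6.4)
E
```

```text
time: 36.7
position: [492.2, -230.8, 57.7]
tool_rot: [[-0.112, 0.002, 0.994], [-0.994, -0.001, -0.112], [0.001, -1.0, 0.002]]
contact_force: [0.7, -0.5, -0.2]
finger_gap: 84.8
t 36.7 tcp [ 492.2 -230.8   57.7] gap 84.8 F [ 0.7 -0.5 -0.2]
shift cm (now axes) [-0.08  0.14 -0.07] turn [-0.002 -0.     0.001] world mm [-0.6  0.8 -1.4] q [-37.  24. 101.   0.  54. -30.]
```

```bash
python3 -m creep '[{"dx":-0.06,"dy":0,"dz":-0.06,"rx":-0.002,"ry":0,"rz":0,"grip":4.5},{"dx":0,"dy":0,"dz":0,"rx":0,"ry":0,"rz":0,"grip":4},{"dx":0,"dy":0,"dz":0,"rx":0,"ry":0,"rz":0,"grip":2.4},{"dx":0,"dy":0,"dz":0,"rx":0,"ry":0,"rz":0,"grip":2.4},{"dx":0,"dy":0,"dz":0,"rx":0,"ry":0,"rz":0,"grip":2.4},{"dx":0,"dy":0,"dz":0,"rx":0,"ry":0,"rz":0,"grip":2.4},{"dx":0,"dy":0,"dz":0,"rx":0,"ry":0,"rz":0,"grip":2.4}]' 60
python3 - <<'E'
from plant import env,vision; from h import *
delta(env,491.6,-230,75,-6.4)
E
```

```text
time: 37.4
position: [491.9, -230.3, 58.4]
tool_rot: [[-0.112, 0.001, 0.994], [-0.994, -0.002, -0.112], [0.002, -1.0, 0.001]]
contact_force: [1.1, -0.4, 0.6]
finger_gap: 33.2
t 37.4 tcp [ 491.9 -230.3   58.4] gap 33.2 F [ 1.1 -0.4  0.6]
shift cm (now axes) [-0.03  0.21 -0.04] turn [-0.001 -0.     0.002] world mm [-0.3  0.3 -2.1] q [-37.  24. 101.  -0.  54. -30.]
```

```bash
python3 -m creep '[{"dx":0,"dy":-1,"dz":0,"rx":0,"ry":0,"rz":0,"grip":2.4},{"dx":0,"dy":-3,"dz":0,"rx":0,"ry":0,"rz":0,"grip":2.4},{"dx":0,"dy":-3.5,"dz":0,"rx":0,"ry":0,"rz":0,"grip":2.4},{"dx":-1,"dy":-2,"dz":0,"rx":0,"ry":0,"rz":0,"grip":2.4},{"dx":-2.5,"dy":0,"dz":-0.2,"rx":0,"ry":0,"rz":0,"grip":2.4},{"dx":-4,"dy":0,"dz":-0.2,"rx":0,"ry":0,"rz":0,"grip":2.4},{"dx":-4.6,"dy":0,"dz":-0.4,"rx":0,"ry":0,"rz":0,"grip":2.4},{"dx":-4.6,"dy":0,"dz":-0.4,"rx":0,"ry":0,"rz":0,"grip":2.4},{"dx":-4.6,"dy":0,"dz":-0.4,"rx":0,"ry":0,"rz":0,"grip":2.4},{"dx":-4.6,"dy":0,"dz":-0.4,"rx":0,"ry":0,"rz":0,"grip":2.4}]'
python3 - <<'E'
from plant import env,vision; from h import *
delta(env,509,345.5,85.1,-7.5)
E
```

```text
time: 38.4
position: [501.5, 32.0, 160.7]
tool_rot: [[-0.123, 0.002, 0.992], [-0.992, -0.002, -0.123], [0.002, -1.0, 0.002]]
contact_force: [1.4, -0.0, -2.4]
finger_gap: 33.2
t 38.4 tcp [501.5  32.  160.7] gap 33.2 F [ 1.4 -0.  -2.4]
shift cm (now axes) [-31.22   9.37  -3.14] turn [-0.002  0.007  0.002] world mm [  7.5 313.5 -94.3] q [ -9.  13. 100.  -0.  66.  -2.]
```

```bash
python3 -m creep '[{"dx":-4.6,"dy":0,"dz":-0.5,"rx":-0.002,"ry":0.007,"rz":0.002,"grip":2.4},{"dx":-4.6,"dy":0,"dz":-0.5,"rx":0,"ry":0,"rz":0,"grip":2.4},{"dx":-4.6,"dy":0,"dz":-0.5,"rx":0,"ry":0,"rz":0,"grip":2.4},{"dx":-4.6,"dy":0,"dz":-0.5,"rx":0,"ry":0,"rz":0,"grip":2.4},{"dx":-4,"dy":0,"dz":-0.4,"rx":0,"ry":0,"rz":0,"grip":2.4},{"dx":-3,"dy":0,"dz":-0.2,"rx":0,"ry":0,"rz":0,"grip":2.4},{"dx":-2,"dy":0,"dz":0,"rx":0,"ry":0,"rz":0,"grip":2.4},{"dx":-0.5,"dy":0,"dz":0,"rx":0,"ry":0,"rz":0,"grip":2.4},{"dx":0,"dy":0,"dz":0,"rx":0,"ry":0,"rz":0,"grip":2.4}]'
python3 - <<'E'
from plant import env,vision; from h import *
delta(env,509,345.5,85.1,-7.5)
E
```

```text
time: 39.3
position: [506.4, 330.5, 164.1]
tool_rot: [[-0.122, -0.001, 0.993], [-0.993, 0.002, -0.122], [-0.001, -1.0, -0.001]]
contact_force: [-0.8, 0.3, -2.9]
finger_gap: 33.4
t 39.3 tcp [506.4 330.5 164.1] gap 33.4 F [-0.8  0.3 -2.9]
shift cm (now axes) [-1.51  9.77  0.08] turn [ 0.001  0.009 -0.001] world mm [  2.6  15.  -97.7] q [23. 23. 86.  0. 71. 29.]
```

```bash
python3 -m creep '[{"dx":-1.4,"dy":0,"dz":0.1,"rx":0,"ry":0.008,"rz":0,"grip":2.4},{"dx":0,"dy":2,"dz":0,"rx":0,"ry":0,"rz":0,"grip":2.4},{"dx":0,"dy":2.5,"dz":0,"rx":0,"ry":0,"rz":0,"grip":2.4},{"dx":0,"dy":1.5,"dz":0,"rx":0,"ry":0,"rz":0,"grip":2.4},{"dx":0,"dy":0,"dz":0,"rx":0,"ry":0,"rz":0,"grip":2.4},{"dx":0,"dy":0,"dz":0,"rx":0,"ry":0,"rz":0,"grip":2.4}]'
python3 - <<'E'
from plant import env,vision; from h import *
delta(env,509,345.5,85.1,-7.5)
E
```

```text
time: 39.9
position: [511.7, 342.3, 104.6]
tool_rot: [[-0.139, 0.002, 0.99], [-0.99, 0.002, -0.139], [-0.002, -1.0, 0.001]]
contact_force: [-0.5, -0.6, -2.2]
finger_gap: 33.1
t 39.9 tcp [511.7 342.3 104.6] gap 33.1 F [-0.5 -0.6 -2.2]
shift cm (now axes) [-0.27  3.82 -0.32] turn [-0.001 -0.009 -0.002] world mm [ -2.7   3.2 -38.2] q [23. 27. 88.  0. 64. 31.]
```

```bash
python3 -m creep '[{"dx":-0.27,"dy":0.5,"dz":-0.32,"rx":0,"ry":-0.008,"rz":-0.002,"grip":2.4},{"dx":0,"dy":1,"dz":0,"rx":0,"ry":0,"rz":0,"grip":2.4},{"dx":0,"dy":1,"dz":0,"rx":0,"ry":0,"rz":0,"grip":2.4},{"dx":0,"dy":0.3,"dz":0,"rx":0,"ry":0,"rz":0,"grip":2.4},{"dx":0,"dy":0,"dz":0,"rx":0,"ry":0,"rz":0,"grip":2.4}]'
python3 - <<'E'
from plant import env,vision; from h import *
delta(env,509,345.5,85.1,-7.5)
E
```

```text
time: 40.4
position: [510.6, 345.9, 77.1]
tool_rot: [[-0.132, 0.005, 0.991], [-0.991, 0.002, -0.132], [-0.002, -1.0, 0.005]]
contact_force: [-0.2, -0.5, -2.1]
finger_gap: 33.4
t 40.4 tcp [510.6 345.9  77.1] gap 33.4 F [-0.2 -0.5 -2.1]
shift cm (now axes) [ 0.07  1.07 -0.16] turn [-0.005 -0.001 -0.002] world mm [ -1.6  -0.4 -10.7] q [24. 29. 90. -0. 61. 31.]
```

```bash
python3 -m creep '[{"dx":0.05,"dy":0.5,"dz":-0.16,"rx":-0.005,"ry":0,"rz":-0.002,"grip":2.4},{"dx":0,"dy":0.3,"dz":0,"rx":0,"ry":0,"rz":0,"grip":2.4},{"dx":0,"dy":0.15,"dz":0,"rx":0,"ry":0,"rz":0,"grip":2.4},{"dx":0,"dy":0.05,"dz":0,"rx":0,"ry":0,"rz":0,"grip":2.4},{"dx":0,"dy":0.05,"dz":0,"rx":0,"ry":0,"rz":0,"grip":2.4}]'
python3 - <<'E'
from plant import env,vision; from h import *
delta(env,509,345.5,85.1,-7.5)
E
```

```text
time: 40.9
position: [509.1, 345.8, 66.5]
tool_rot: [[-0.132, 0.0, 0.991], [-0.991, 0.0, -0.132], [-0.0, -1.0, 0.0]]
contact_force: [-2.0, -0.7, 3.5]
finger_gap: 33.2
t 40.9 tcp [509.1 345.8  66.5] gap 33.2 F [-2.  -0.7  3.5]
shift cm (now axes) [ 0.03  0.01 -0.  ] turn [-0.    -0.001 -0.   ] world mm [-0.1 -0.3 -0.1] q [24. 30. 90.  0. 60. 31.]
```

Contact at the right spot and height. Release and return for the roller.

```bash
python3 -m creep '[{"dx":0,"dy":0,"dz":0,"rx":0,"ry":0,"rz":0,"grip":3.8},{"dx":0,"dy":0,"dz":0,"rx":0,"ry":0,"rz":0,"grip":5},{"dx":0,"dy":0,"dz":0,"rx":0,"ry":0,"rz":0,"grip":8.5},{"dx":0,"dy":0,"dz":0,"rx":0,"ry":0,"rz":0,"grip":8.5},{"dx":0,"dy":-2,"dz":0,"rx":0,"ry":0,"rz":0,"grip":8.5},{"dx":0,"dy":-4,"dz":0,"rx":0,"ry":0,"rz":0,"grip":8.5},{"dx":0,"dy":-4,"dz":0,"rx":0,"ry":0,"rz":0,"grip":8.5},{"dx":2,"dy":0,"dz":0,"rx":0,"ry":0,"rz":0,"grip":8.5},{"dx":4.6,"dy":0,"dz":0.3,"rx":0,"ry":0,"rz":0,"grip":8.5},{"dx":4.6,"dy":0,"dz":0.3,"rx":0,"ry":0,"rz":0,"grip":8.5}]'
python3 - <<'E'
from plant import env,vision; from h import *
delta(env,490,-291.6,76.5,-6.4)
r=vision.read_camera("wrist"); np.savez("pics/wrist8.npz",**r); cv2.imwrite("pics/wrist8.png",r["img"])
P=cloud(r).reshape(-1,3); q=P[(np.hypot(P[:,0]-509,P[:,1]-345)<28)&(P[:,2]>94)&(P[:,2]<110)];t=q[q[:,2]>np.percentile(q[:,2],90)-4]; print("block",len(t),np.round(t.mean(0),1),np.round(np.ptp(t,axis=0),1))
E
```

```text
time: 41.9
position: [502.4, 236.8, 172.4]
tool_rot: [[-0.124, 0.008, 0.992], [-0.992, 0.004, -0.124], [-0.005, -1.0, 0.007]]
contact_force: [0.7, -1.1, 0.4]
finger_gap: 85.0
t 41.9 tcp [502.4 236.8 172.4] gap 85.0 F [ 0.7 -1.1  0.4]
shift cm (now axes) [52.65 11.22  5.26] turn [-0.008 -0.013 -0.005] world mm [ -12.4 -528.4 -114.6] q [14. 18. 93.  0. 69. 21.]
block 3319 [509.  345.  100.7] [37.4 37.1  5.5]
```

View pics/wrist8.png

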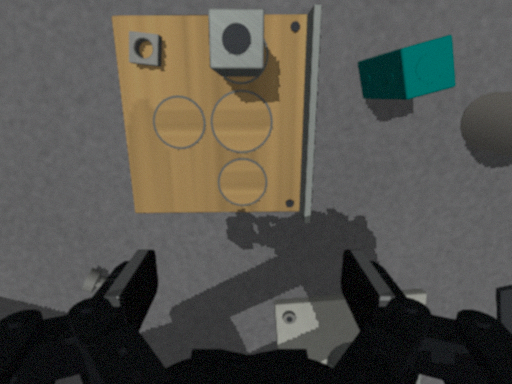

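The block is back at (509.0, 345.0), against (508.7, 345.2) originally, standing at (237,40), with the nut untouched at (146,48). Now the roller.

```bash
python3 -m creep '[{"dx":4.8,"dy":0,"dz":0.5,"rx":-0.007,"ry":-0.01,"rz":-0.005,"grip":8.5},{"dx":4.8,"dy":0,"dz":0.5,"rx":0,"ry":0,"rz":0,"grip":8.5},{"dx":4.8,"dy":0,"dz":0.5,"rx":0,"ry":0,"rz":0,"grip":8.5},{"dx":4.8,"dy":0,"dz":0.5,"rx":0,"ry":0,"rz":0,"grip":8.5},{"dx":4.8,"dy":0,"dz":0.5,"rx":0,"ry":0,"rz":0,"grip":8.5},{"dx":4.8,"dy":0,"dz":0.5,"rx":0,"ry":0,"rz":0,"grip":8.5},{"dx":4.8,"dy":0,"dz":0.5,"rx":0,"ry":0,"rz":0,"grip":8.5},{"dx":4.8,"dy":0,"dz":0.5,"rx":0,"ry":0,"rz":0,"grip":8.5},{"dx":4.5,"dy":0,"dz":0.5,"rx":0,"ry":0,"rz":0,"grip":8.5},{"dx":3.5,"dy":0,"dz":0,"rx":0,"ry":0,"rz":0,"grip":8.5}]'
python3 - <<'E'
from plant import env,vision; from h import *
delta(env,490,-291.6,76.5,-6.4)
E
```

```text
time: 42.95
position: [492.6, -245.7, 177.1]
tool_rot: [[-0.114, 0.008, 0.993], [-0.993, -0.006, -0.114], [0.005, -1.0, 0.009]]
contact_force: [0.3, 1.0, -0.7]
finger_gap: 85.4
t 42.95 tcp [ 492.6 -245.7  177.1] gap 85.4 F [ 0.3  1.  -0.7]
shift cm (now axes) [ 4.53 11.95  0.16] turn [-0.009 -0.003  0.005] world mm [  -2.6  -45.9 -119.3] q [-38.  17.  93.   0.  70. -32.]
```

```bash
python3 -m creep '[{"dx":3,"dy":0,"dz":0.1,"rx":-0.009,"ry":-0.003,"rz":0.005,"grip":8.5},{"dx":1.3,"dy":1,"dz":0,"rx":0,"ry":0,"rz":0,"grip":8.5},{"dx":0,"dy":2,"dz":0,"rx":0,"ry":0,"rz":0,"grip":8.5},{"dx":0,"dy":2,"dz":0,"rx":0,"ry":0,"rz":0,"grip":8.5},{"dx":0,"dy":0,"dz":0,"rx":0,"ry":0,"rz":0,"grip":8.5},{"dx":0,"dy":0,"dz":0,"rx":0,"ry":0,"rz":0,"grip":8.5}]'
python3 - <<'E'
from plant import env,vision; from h import *
delta(env,490,-291.6,76.5,-6.4)
r=vision.read_camera("wrist"); cv2.imwrite("pics/wrist9.png",r["img"])
P=cloud(r).reshape(-1,3)
for n,x,y in [("roller",490.2,-291.5),("shaft",491,-355)]:
    q=P[(np.hypot(P[:,0]-x,P[:,1]-y)<24)&(P[:,2]>86)&(P[:,2]<104)]; 
    if len(q): t=q[q[:,2]>np.percentile(q[:,2],90)-4]; print(n,len(t),np.round(t.mean(0),1),np.round(np.ptp(t,axis=0),1))
E
```

```text
time: 43.55
position: [488.0, -294.7, 124.5]
tool_rot: [[-0.119, 0.001, 0.993], [-0.993, -0.001, -0.119], [0.001, -1.0, 0.001]]
contact_force: [0.2, 0.5, -0.2]
finger_gap: 85.2
t 43.55 tcp [ 488.  -294.7  124.5] gap 85.2 F [ 0.2  0.5 -0.2]
shift cm (now axes) [-0.34  6.67  0.16] turn [-0.001 -0.008  0.001] world mm [  2.    3.1 -66.7] q [-42.  22.  94.   0.  64. -36.]
roller 2707 [ 490.  -291.9   94.4] [35.5 35.8  5.2]
shaft 1476 [ 491.2 -354.   100.1] [29.4 28.8  5.4]
```

View pics/wrist9.png

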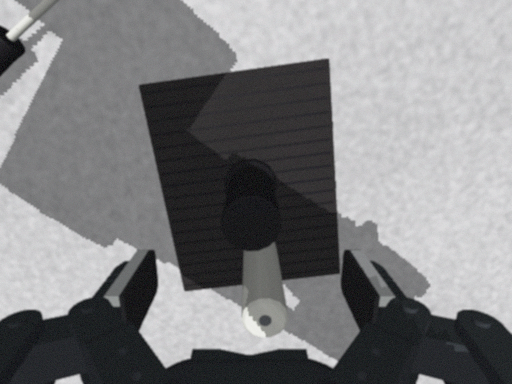

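The roller (250,220) and shaft (264,315) are upright. Roller measured at (490, -291.9).

```bash
python3 -m creep '[{"dx":-0.3,"dy":1,"dz":0.15,"rx":0,"ry":-0.006,"rz":0,"grip":8.5},{"dx":0,"dy":2,"dz":0,"rx":0,"ry":0,"rz":0,"grip":8.5},{"dx":0,"dy":2,"dz":0,"rx":0,"ry":0,"rz":0,"grip":8.5},{"dx":0,"dy":0.8,"dz":0,"rx":0,"ry":0,"rz":0,"grip":8.5},{"dx":0,"dy":0,"dz":0,"rx":0,"ry":0,"rz":0,"grip":8.5},{"dx":0,"dy":0,"dz":0,"rx":0,"ry":0,"rz":0,"grip":8.5}]'
python3 - <<'E'
from plant import env,vision; from h import *
delta(env,490,-291.9,76.5,-6.4)
E
```

```text
time: 44.2
position: [493.6, -290.4, 68.2]
tool_rot: [[-0.108, 0.007, 0.994], [-0.994, -0.005, -0.108], [0.005, -1.0, 0.008]]
contact_force: [-0.1, -0.3, -0.3]
finger_gap: 84.8
t 44.2 tcp [ 493.6 -290.4   68.2] gap 84.8 F [-0.1 -0.3 -0.3]
shift cm (now axes) [ 0.18  1.04 -0.35] turn [-0.008  0.003  0.005] world mm [ -3.6  -1.5 -10.4] q [-42.  26.  97.   0.  57. -35.]
```

```bash
python3 -m creep '[{"dx":0.15,"dy":0.6,"dz":-0.35,"rx":-0.008,"ry":0.003,"rz":0.005,"grip":8.5},{"dx":0,"dy":0.3,"dz":-0.05,"rx":0,"ry":0,"rz":0,"grip":8.5},{"dx":0,"dy":0,"dz":-0.05,"rx":0,"ry":0,"rz":0,"grip":8.5},{"dx":0,"dy":0,"dz":0,"rx":0,"ry":0,"rz":0,"grip":4.5},{"dx":0,"dy":0,"dz":0,"rx":0,"ry":0,"rz":0,"grip":4.2}]'
python3 - <<'E'
from plant import env,vision; from h import *
delta(env,490,-291.9,76.5,-6.4)
E
python3 -m creep '[{"dx":0,"dy":0,"dz":0,"rx":0,"ry":0,"rz":0,"grip":2.6},{"dx":0,"dy":0,"dz":0,"rx":0,"ry":0,"rz":0,"grip":2.6},{"dx":0,"dy":0,"dz":0,"rx":0,"ry":0,"rz":0,"grip":2.6},{"dx":0,"dy":0,"dz":0,"rx":0,"ry":0,"rz":0,"grip":2.6}]' 50
```

```text
time: 44.7
position: [489.9, -292.8, 61.1]
tool_rot: [[-0.112, 0.003, 0.994], [-0.994, -0.002, -0.112], [0.002, -1.0, 0.003]]
contact_force: [0.4, 0.7, -0.4]
finger_gap: 59.0
t 44.7 tcp [ 489.9 -292.8   61.1] gap 59.0 F [ 0.4  0.7 -0.4]
shift cm (now axes) [-0.09  0.33 -0.01] turn [-0.003 -0.     0.002] world mm [ 0.1  0.9 -3.3] q [-42.  26.  97.   0.  56. -36.]
time: 45.1
position: [490.0, -293.0, 61.5]
tool_rot: [[-0.112, 0.003, 0.994], [-0.994, -0.003, -0.112], [0.002, -1.0, 0.004]]
contact_force: [-0.0, -0.5, 0.1]
finger_gap: 34.1
```

```bash
python3 -m creep '[{"dx":0,"dy":-1,"dz":0,"rx":0,"ry":0,"rz":0,"grip":2.6},{"dx":0,"dy":-3,"dz":0,"rx":0,"ry":0,"rz":0,"grip":2.6},{"dx":0,"dy":-3.5,"dz":0,"rx":0,"ry":0,"rz":0,"grip":2.6},{"dx":-1,"dy":-2,"dz":0,"rx":0,"ry":0,"rz":0,"grip":2.6},{"dx":-2.5,"dy":0,"dz":-0.6,"rx":0,"ry":0,"rz":0,"grip":2.6},{"dx":-4,"dy":0,"dz":-0.9,"rx":0,"ry":0,"rz":0,"grip":2.6},{"dx":-4.6,"dy":0,"dz":-1,"rx":0,"ry":0,"rz":0,"grip":2.6},{"dx":-4.6,"dy":0,"dz":-1,"rx":0,"ry":0,"rz":0,"grip":2.6},{"dx":-4.6,"dy":0,"dz":-1,"rx":0,"ry":0,"rz":0,"grip":2.6},{"dx":-4.6,"dy":0,"dz":-1,"rx":0,"ry":0,"rz":0,"grip":2.6}]'
python3 - <<'E'
from plant import env,vision; from h import *
delta(env,445,292.8,88.2,-6.4)
E
```

```text
time: 46.1
position: [465.1, -27.3, 164.4]
tool_rot: [[-0.122, 0.009, 0.992], [-0.992, -0.006, -0.122], [0.005, -1.0, 0.01]]
contact_force: [0.7, -0.2, -1.1]
finger_gap: 34.4
t 46.1 tcp [465.1 -27.3 164.4] gap 34.4 F [ 0.7 -0.2 -1.1]
shift cm (now axes) [-31.57   9.28  -6.  ] turn [-0.01  -0.011  0.005] world mm [-20.1 320.1 -94.9] q [-17.   9. 105.  -0.  65. -10.]
```

```bash
python3 -m creep '[{"dx":-4.6,"dy":0,"dz":-1,"rx":-0.01,"ry":-0.01,"rz":0.005,"grip":2.6},{"dx":-4.6,"dy":0,"dz":-0.9,"rx":0,"ry":0,"rz":0,"grip":2.6},{"dx":-4.6,"dy":0,"dz":-0.8,"rx":0,"ry":0,"rz":0,"grip":2.6},{"dx":-4.6,"dy":0,"dz":-0.8,"rx":0,"ry":0,"rz":0,"grip":2.6},{"dx":-4,"dy":0,"dz":-0.6,"rx":0,"ry":0,"rz":0,"grip":2.6},{"dx":-3,"dy":0,"dz":-0.3,"rx":0,"ry":0,"rz":0,"grip":2.6},{"dx":-2,"dy":0,"dz":0,"rx":0,"ry":0,"rz":0,"grip":2.6},{"dx":-0.5,"dy":0,"dz":0,"rx":0,"ry":0,"rz":0,"grip":2.6},{"dx":0,"dy":0,"dz":0,"rx":0,"ry":0,"rz":0,"grip":2.6}]'
python3 - <<'E'
from plant import env,vision; from h import *
delta(env,445,292.8,88.2,-6.4)
E
```

```text
time: 47.0
position: [448.3, 272.8, 170.6]
tool_rot: [[-0.104, 0.006, 0.995], [-0.995, 0.003, -0.104], [-0.004, -1.0, 0.006]]
contact_force: [0.5, 0.3, -1.4]
finger_gap: 34.1
t 47.0 tcp [448.3 272.8 170.6] gap 34.1 F [ 0.5  0.3 -1.4]
shift cm (now axes) [-1.92 10.12 -0.59] turn [-0.005  0.008 -0.004] world mm [  -3.3   20.  -101.1] q [19. 15. 97.  0. 68. 25.]
```

```bash
python3 -m creep '[{"dx":-1.8,"dy":0,"dz":-0.55,"rx":-0.005,"ry":0.007,"rz":-0.004,"grip":2.6},{"dx":0,"dy":2,"dz":0,"rx":0,"ry":0,"rz":0,"grip":2.6},{"dx":0,"dy":2.5,"dz":0,"rx":0,"ry":0,"rz":0,"grip":2.6},{"dx":0,"dy":1.5,"dz":0,"rx":0,"ry":0,"rz":0,"grip":2.6},{"dx":0,"dy":0,"dz":0,"rx":0,"ry":0,"rz":0,"grip":2.6},{"dx":0,"dy":0,"dz":0,"rx":0,"ry":0,"rz":0,"grip":2.6}]'
python3 - <<'E'
from plant import env,vision; from h import *
delta(env,445,292.8,88.2,-6.4)
E
```

```text
time: 47.6
position: [446.3, 285.5, 111.5]
tool_rot: [[-0.117, 0.002, 0.993], [-0.993, -0.002, -0.117], [0.002, -1.0, 0.003]]
contact_force: [0.4, -0.1, -2.3]
finger_gap: 34.1
t 47.6 tcp [446.3 285.5 111.5] gap 34.1 F [ 0.4 -0.1 -2.3]
shift cm (now axes) [-0.71  4.2  -0.22] turn [-0.003 -0.005  0.002] world mm [ -1.3   7.3 -42. ] q [ 21.  19. 100.  -0.  61.  27.]
```

```bash
python3 -m creep '[{"dx":-0.65,"dy":0.4,"dz":-0.2,"rx":-0.003,"ry":-0.004,"rz":0.002,"grip":2.6},{"dx":0,"dy":1,"dz":0,"rx":0,"ry":0,"rz":0,"grip":2.6},{"dx":0,"dy":1.2,"dz":0,"rx":0,"ry":0,"rz":0,"grip":2.6},{"dx":0,"dy":0.5,"dz":0,"rx":0,"ry":0,"rz":0,"grip":2.6},{"dx":0,"dy":0,"dz":0,"rx":0,"ry":0,"rz":0,"grip":2.6}]'
python3 - <<'E'
from plant import env,vision; from h import *
delta(env,445,292.8,88.2,-6.4)
E
```

```text
time: 48.1
position: [446.9, 292.3, 80.6]
tool_rot: [[-0.114, 0.004, 0.994], [-0.994, 0.002, -0.114], [-0.002, -1.0, 0.003]]
contact_force: [0.0, -0.2, -1.5]
finger_gap: 34.0
t 48.1 tcp [446.9 292.3  80.6] gap 34.0 F [ 0.  -0.2 -1.5]
shift cm (now axes) [-0.02  1.11 -0.19] turn [-0.003 -0.002 -0.002] world mm [ -1.9   0.5 -11.1] q [ 21.  22. 101.   0.  57.  28.]
```

```bash
python3 -m creep '[{"dx":0,"dy":0.5,"dz":-0.19,"rx":-0.003,"ry":0,"rz":-0.002,"grip":2.6},{"dx":0,"dy":0.35,"dz":0,"rx":0,"ry":0,"rz":0,"grip":2.6},{"dx":0,"dy":0.15,"dz":0,"rx":0,"ry":0,"rz":0,"grip":2.6},{"dx":0,"dy":0.05,"dz":0,"rx":0,"ry":0,"rz":0,"grip":2.6},{"dx":0,"dy":0.05,"dz":0,"rx":0,"ry":0,"rz":0,"grip":2.6}]'
python3 - <<'E'
from plant import env,vision; from h import *
delta(env,445,292.8,88.2,-6.4)
E
```

```text
time: 48.6
position: [444.9, 292.9, 69.6]
tool_rot: [[-0.113, 0.0, 0.994], [-0.994, -0.0, -0.113], [0.0, -1.0, 0.0]]
contact_force: [-2.0, -0.8, 5.5]
finger_gap: 34.2
t 48.6 tcp [444.9 292.9  69.6] gap 34.2 F [-2.  -0.8  5.5]
shift cm (now axes) [0.01 0.01 0.01] turn [-0.    -0.002  0.   ] world mm [ 0.1 -0.1 -0.1] q [ 21.  23. 102.  -0.  55.  28.]
```

```bash
python3 -m creep '[{"dx":0,"dy":0,"dz":0,"rx":0,"ry":0,"rz":0,"grip":4.2},{"dx":0,"dy":0,"dz":0,"rx":0,"ry":0,"rz":0,"grip":5},{"dx":0,"dy":0,"dz":0,"rx":0,"ry":0,"rz":0,"grip":8.5},{"dx":0,"dy":0,"dz":0,"rx":0,"ry":0,"rz":0,"grip":8.5},{"dx":0,"dy":-2,"dz":0,"rx":0,"ry":0,"rz":0,"grip":8.5},{"dx":0,"dy":-4,"dz":0,"rx":0,"ry":0,"rz":0,"grip":8.5},{"dx":0,"dy":-4,"dz":0,"rx":0,"ry":0,"rz":0,"grip":8.5},{"dx":2,"dy":0,"dz":0,"rx":0,"ry":0,"rz":0,"grip":8.5},{"dx":4.6,"dy":0,"dz":0.8,"rx":0,"ry":0,"rz":0,"grip":8.5},{"dx":4.6,"dy":0,"dz":0.8,"rx":0,"ry":0,"rz":0,"grip":8.5}]'
python3 - <<'E'
from plant import env,vision; from h import *
delta(env,491.2,-354.5,77.5,-6.4)
r=vision.read_camera("wrist"); cv2.imwrite("pics/wrist10.png",r["img"])
P=cloud(r).reshape(-1,3)
for n,x,y in [("roller",445,293.7),("block",508.7,345.2)]:
    q=P[(np.hypot(P[:,0]-x,P[:,1]-y)<26)&(P[:,2]>94)&(P[:,2]<110)];t=q[q[:,2]>np.percentile(q[:,2],90)-4]; print(n,len(t),np.round(t.mean(0),1),np.round(np.ptp(t,axis=0),1))
E
```

```text
time: 49.6
position: [449.5, 181.7, 174.0]
tool_rot: [[-0.105, 0.005, 0.994], [-0.994, 0.002, -0.105], [-0.002, -1.0, 0.005]]
contact_force: [0.7, -0.7, -0.1]
finger_gap: 85.0
t 49.6 tcp [449.5 181.7 174. ] gap 85.0 F [ 0.7 -0.7 -0.1]
shift cm (now axes) [52.91 11.44  9.73] turn [-0.005  0.006 -0.002] world mm [  41.7 -536.2 -115.2] q [  9.  11. 102.   0.  67.  15.]
roller 2894 [444.7 293.3 102.6] [35.3 35.2  5.3]Traceback (most recent call last):
  File "<stdin>", line 6, in <module>
    return _quantile_unchecked(
        a, q, axis, out, overwrite_input, method, keepdims, weights)
    return _ureduce(a,
                    func=_quantile_ureduce_func,
    ...<5 lines>...
                    overwrite_input=overwrite_input,
                    method=method)
    r = func(a, **kwargs)
    result = _quantile(arr,
                       quantiles=q,
    ...<2 lines>...
                       out=out,
                       weights=wgt)
    slices_having_nans = np.isnan(arr[-1, ...])
                                  ~~~^^^^^^^^^
IndexError: index -1 is out of bounds for axis 0 with size 0
```

View pics/wrist10.png

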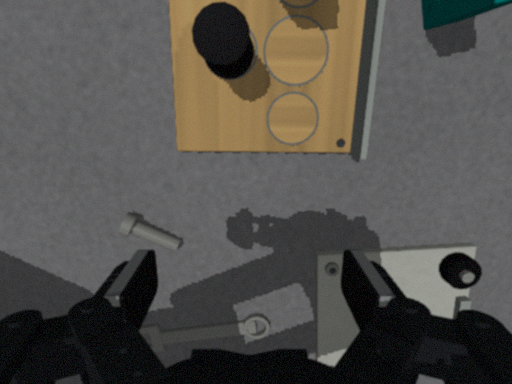

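The roller is back at (444.7, 293.3), against (444.9, 293.7) originally; it stands at (222,35). The block is just out of frame, which caused that error. Last is the shaft.

```bash
python3 -m creep '[{"dx":4.8,"dy":0,"dz":0.9,"rx":-0.005,"ry":0.005,"rz":-0.002,"grip":8.5},{"dx":4.8,"dy":0,"dz":0.9,"rx":0,"ry":0,"rz":0,"grip":8.5},{"dx":4.8,"dy":0,"dz":0.9,"rx":0,"ry":0,"rz":0,"grip":8.5},{"dx":4.8,"dy":0,"dz":0.9,"rx":0,"ry":0,"rz":0,"grip":8.5},{"dx":4.8,"dy":0,"dz":0.9,"rx":0,"ry":0,"rz":0,"grip":8.5},{"dx":4.8,"dy":0,"dz":0.9,"rx":0,"ry":0,"rz":0,"grip":8.5},{"dx":4.8,"dy":0,"dz":0.9,"rx":0,"ry":0,"rz":0,"grip":8.5},{"dx":4.8,"dy":0,"dz":0.9,"rx":0,"ry":0,"rz":0,"grip":8.5},{"dx":4.5,"dy":0,"dz":0.9,"rx":0,"ry":0,"rz":0,"grip":8.5},{"dx":3.5,"dy":0,"dz":0.5,"rx":0,"ry":0,"rz":0,"grip":8.5}]'
python3 - <<'E'
from plant import env,vision; from h import *
delta(env,491.2,-354.5,77.5,-6.4)
E
```

```text
time: 50.65
position: [483.2, -302.6, 176.5]
tool_rot: [[-0.112, 0.005, 0.994], [-0.994, -0.004, -0.112], [0.003, -1.0, 0.005]]
contact_force: [0.0, 0.5, -0.2]
finger_gap: 84.9
t 50.65 tcp [ 483.2 -302.6  176.5] gap 84.9 F [ 0.   0.5 -0.2]
shift cm (now axes) [ 5.02 11.79  1.31] turn [-0.005 -0.001  0.003] world mm [   8.   -51.9 -117.7] q [-43.  19.  90.   0.  71. -37.]
```

```bash
python3 -m creep '[{"dx":3.5,"dy":0,"dz":0.8,"rx":-0.005,"ry":0,"rz":0.003,"grip":8.5},{"dx":1.2,"dy":1,"dz":0.4,"rx":0,"ry":0,"rz":0,"grip":8.5},{"dx":0,"dy":2,"dz":0,"rx":0,"ry":0,"rz":0,"grip":8.5},{"dx":0,"dy":2,"dz":0,"rx":0,"ry":0,"rz":0,"grip":8.5},{"dx":0,"dy":0,"dz":0,"rx":0,"ry":0,"rz":0,"grip":8.5},{"dx":0,"dy":0,"dz":0,"rx":0,"ry":0,"rz":0,"grip":8.5}]'
python3 - <<'E'
from plant import env,vision; from h import *
r=vision.read_camera("wrist"); cv2.imwrite("pics/wrist11.png",r["img"])
P=cloud(r).reshape(-1,3)
q=P[(np.hypot(P[:,0]-491,P[:,1]+354)<26)&(P[:,2]>90)&(P[:,2]<108)];t=q[q[:,2]>np.percentile(q[:,2],90)-4]; print(len(t),np.round(t.mean(0),1),np.round(np.ptp(t,axis=0),1))
delta(env,491.2,-354.5,77.5,-6.4)
E
```

```text
time: 51.25
position: [489.6, -358.2, 123.0]
tool_rot: [[-0.12, 0.0, 0.993], [-0.993, -0.001, -0.12], [0.0, -1.0, 0.0]]
contact_force: [-0.1, -0.3, 0.9]
finger_gap: 84.9
1962 [ 491.3 -354.9  100.2] [29.3 30.   5.7]
t 51.3 tcp [ 489.5 -357.9  123. ] gap 85.3 F [ 0.2 -0.1  0.1]
shift cm (now axes) [-0.36  6.42  0.13] turn [ 0.    -0.009  0.   ] world mm [  1.7   3.4 -64.2] q [-47.  26.  88.  -0.  66. -40.]
```

```bash
python3 -m creep '[{"dx":-0.32,"dy":1,"dz":0.1,"rx":0,"ry":-0.008,"rz":0,"grip":8.5},{"dx":0,"dy":2,"dz":0,"rx":0,"ry":0,"rz":0,"grip":8.5},{"dx":0,"dy":2,"dz":0,"rx":0,"ry":0,"rz":0,"grip":8.5},{"dx":0,"dy":0.6,"dz":0,"rx":0,"ry":0,"rz":0,"grip":8.5},{"dx":0,"dy":0,"dz":0,"rx":0,"ry":0,"rz":0,"grip":8.5},{"dx":0,"dy":0,"dz":0,"rx":0,"ry":0,"rz":0,"grip":8.5}]'
python3 - <<'E'
from plant import env,vision; from h import *
delta(env,491.3,-354.9,77.5,-6.4)
E
```

```text
time: 51.9
position: [494.4, -353.9, 69.5]
tool_rot: [[-0.107, 0.006, 0.994], [-0.994, -0.006, -0.107], [0.005, -1.0, 0.007]]
contact_force: [-0.2, 0.2, 0.5]
finger_gap: 85.1
t 51.9 tcp [ 494.4 -353.9   69.5] gap 85.1 F [-0.2  0.2  0.5]
shift cm (now axes) [ 0.13  1.07 -0.3 ] turn [-0.007  0.004  0.005] world mm [ -3.1  -1.  -10.7] q [-46.  29.  91.   0.  59. -40.]
```

```bash
python3 -m creep '[{"dx":0.1,"dy":0.6,"dz":-0.3,"rx":-0.007,"ry":0.004,"rz":0.005,"grip":8.5},{"dx":0,"dy":0.3,"dz":-0.05,"rx":0,"ry":0,"rz":0,"grip":8.5},{"dx":0,"dy":0,"dz":-0.05,"rx":0,"ry":0,"rz":0,"grip":8.5},{"dx":0,"dy":0,"dz":0,"rx":0,"ry":0,"rz":0,"grip":4.5},{"dx":0,"dy":0,"dz":0,"rx":0,"ry":0,"rz":0,"grip":4}]'
python3 - <<'E'
from plant import env,vision; from h import *
delta(env,491.3,-354.9,77.5,-6.4)
E
python3 -m creep '[{"dx":0,"dy":0,"dz":0,"rx":0,"ry":0,"rz":0,"grip":3.8},{"dx":0,"dy":0,"dz":0,"rx":0,"ry":0,"rz":0,"grip":2},{"dx":0,"dy":0,"dz":0,"rx":0,"ry":0,"rz":0,"grip":2},{"dx":0,"dy":0,"dz":0,"rx":0,"ry":0,"rz":0,"grip":2},{"dx":0,"dy":0,"dz":0,"rx":0,"ry":0,"rz":0,"grip":2}]' 60
```

```text
time: 52.4
position: [491.3, -355.9, 62.6]
tool_rot: [[-0.112, 0.003, 0.994], [-0.994, -0.003, -0.112], [0.003, -1.0, 0.003]]
contact_force: [0.9, 0.3, -0.2]
finger_gap: 58.3
t 52.4 tcp [ 491.3 -355.9   62.6] gap 58.3 F [ 0.9  0.3 -0.2]
shift cm (now axes) [-0.1   0.38 -0.01] turn [-0.003 -0.     0.003] world mm [ 0.   1.  -3.8] q [-46.  29.  92.  -0.  59. -40.]
time: 52.9
position: [491.1, -356.0, 63.1]
tool_rot: [[-0.112, 0.003, 0.994], [-0.994, -0.004, -0.112], [0.003, -1.0, 0.003]]
contact_force: [0.5, -0.5, 0.6]
finger_gap: 28.9
```

```bash
python3 -m creep '[{"dx":0,"dy":-1,"dz":0,"rx":0,"ry":0,"rz":0,"grip":2},{"dx":0,"dy":-3,"dz":0,"rx":0,"ry":0,"rz":0,"grip":2},{"dx":0,"dy":-3,"dz":0,"rx":0,"ry":0,"rz":0,"grip":2},{"dx":-1,"dy":-1.5,"dz":0,"rx":0,"ry":0,"rz":0,"grip":2},{"dx":-2.5,"dy":0,"dz":-0.2,"rx":0,"ry":0,"rz":0,"grip":2},{"dx":-4,"dy":0,"dz":-0.4,"rx":0,"ry":0,"rz":0,"grip":2},{"dx":-4.6,"dy":0,"dz":-0.4,"rx":0,"ry":0,"rz":0,"grip":2},{"dx":-4.6,"dy":0,"dz":-0.4,"rx":0,"ry":0,"rz":0,"grip":2},{"dx":-4.6,"dy":0,"dz":-0.4,"rx":0,"ry":0,"rz":0,"grip":2},{"dx":-4.6,"dy":0,"dz":-0.4,"rx":0,"ry":0,"rz":0,"grip":2}]'
python3 - <<'E'
from plant import env,vision; from h import *
delta(env,496.2,230,89.8,-6.4)
E
```

```text
time: 53.9
position: [496.7, -92.5, 151.0]
tool_rot: [[-0.122, -0.0, 0.992], [-0.992, -0.001, -0.122], [0.001, -1.0, -0.0]]
contact_force: [0.8, -0.1, -5.0]
finger_gap: 28.2
t 53.9 tcp [496.7 -92.5 151. ] gap 28.2 F [ 0.8 -0.1 -5. ]
shift cm (now axes) [-32.01   7.97  -3.99] turn [ 0.    -0.011  0.001] world mm [ -0.5 322.5 -79.9] q [-23.  14. 101.  -0.  65. -16.]
```

```bash
python3 -m creep '[{"dx":-4.6,"dy":0,"dz":-0.6,"rx":0,"ry":-0.01,"rz":0,"grip":2},{"dx":-4.6,"dy":0,"dz":-0.6,"rx":0,"ry":0,"rz":0,"grip":2},{"dx":-4.6,"dy":0,"dz":-0.6,"rx":0,"ry":0,"rz":0,"grip":2},{"dx":-4.6,"dy":0,"dz":-0.6,"rx":0,"ry":0,"rz":0,"grip":2},{"dx":-4,"dy":0,"dz":-0.5,"rx":0,"ry":0,"rz":0,"grip":2},{"dx":-3,"dy":0,"dz":-0.3,"rx":0,"ry":0,"rz":0,"grip":2},{"dx":-2,"dy":0,"dz":0,"rx":0,"ry":0,"rz":0,"grip":2},{"dx":-0.5,"dy":0,"dz":0,"rx":0,"ry":0,"rz":0,"grip":2},{"dx":0,"dy":0,"dz":0,"rx":0,"ry":0,"rz":0,"grip":2}]'
python3 - <<'E'
from plant import env,vision; from h import *
delta(env,496.2,230,89.8,-6.4)
E
```

```text
time: 54.8
position: [490.6, 206.8, 152.9]
tool_rot: [[-0.104, -0.003, 0.995], [-0.995, 0.002, -0.104], [-0.001, -1.0, -0.003]]
contact_force: [0.7, -0.1, -5.1]
finger_gap: 28.6
t 54.8 tcp [490.6 206.8 152.9] gap 28.6 F [ 0.7 -0.1 -5.1]
shift cm (now axes) [-2.36  8.18  0.34] turn [ 0.003  0.007 -0.001] world mm [  5.6  23.2 -81.8] q [11. 17. 97.  0. 66. 17.]
```

```bash
python3 -m creep '[{"dx":-2.2,"dy":0,"dz":0.3,"rx":0.003,"ry":0.006,"rz":0,"grip":2},{"dx":0,"dy":1.5,"dz":0,"rx":0,"ry":0,"rz":0,"grip":2},{"dx":0,"dy":2,"dz":0,"rx":0,"ry":0,"rz":0,"grip":2},{"dx":0,"dy":1.2,"dz":0,"rx":0,"ry":0,"rz":0,"grip":2},{"dx":0,"dy":0,"dz":0,"rx":0,"ry":0,"rz":0,"grip":2},{"dx":0,"dy":0,"dz":0,"rx":0,"ry":0,"rz":0,"grip":2}]'
python3 - <<'E'
from plant import env,vision; from h import *
delta(env,496.2,230,89.8,-6.4)
E
```

```text
time: 55.4
position: [496.8, 222.7, 105.4]
tool_rot: [[-0.115, -0.0, 0.993], [-0.993, -0.002, -0.115], [0.002, -1.0, 0.0]]
contact_force: [-0.1, 0.1, -2.8]
finger_gap: 28.3
t 55.4 tcp [496.8 222.7 105.4] gap 28.3 F [-0.1  0.1 -2.8]
shift cm (now axes) [-0.72  3.43 -0.15] turn [-0.    -0.004  0.002] world mm [ -0.6   7.3 -34.3] q [12. 21. 98. -0. 61. 19.]
```

```bash
python3 -m creep '[{"dx":-0.65,"dy":0.3,"dz":-0.15,"rx":0,"ry":-0.003,"rz":0.002,"grip":2},{"dx":0,"dy":0.8,"dz":0,"rx":0,"ry":0,"rz":0,"grip":2},{"dx":0,"dy":0.9,"dz":0,"rx":0,"ry":0,"rz":0,"grip":2},{"dx":0,"dy":0.3,"dz":0,"rx":0,"ry":0,"rz":0,"grip":2},{"dx":0,"dy":0,"dz":0,"rx":0,"ry":0,"rz":0,"grip":2}]'
python3 - <<'E'
from plant import env,vision; from h import *
delta(env,496.2,230,89.8,-6.4)
E
```

```text
time: 55.9
position: [497.5, 229.5, 82.5]
tool_rot: [[-0.113, 0.004, 0.994], [-0.994, 0.001, -0.113], [-0.002, -1.0, 0.003]]
contact_force: [-0.2, -0.8, -4.3]
finger_gap: 28.2
t 55.9 tcp [497.5 229.5  82.5] gap 28.2 F [-0.2 -0.8 -4.3]
shift cm (now axes) [-0.03  1.14 -0.14] turn [-0.003 -0.002 -0.002] world mm [ -1.3   0.5 -11.4] q [13. 23. 99.  0. 58. 20.]
```

```bash
python3 -m creep '[{"dx":-0.02,"dy":0.5,"dz":-0.14,"rx":-0.003,"ry":0,"rz":-0.002,"grip":2},{"dx":0,"dy":0.35,"dz":0,"rx":0,"ry":0,"rz":0,"grip":2},{"dx":0,"dy":0.15,"dz":0,"rx":0,"ry":0,"rz":0,"grip":2},{"dx":0,"dy":0.05,"dz":0,"rx":0,"ry":0,"rz":0,"grip":2},{"dx":0,"dy":0.05,"dz":0,"rx":0,"ry":0,"rz":0,"grip":2}]'
python3 - <<'E'
from plant import env,vision; from h import *
delta(env,496.2,230,89.8,-6.4)
E
```

```text
time: 56.4
position: [496.2, 230.2, 71.1]
tool_rot: [[-0.113, 0.0, 0.994], [-0.994, -0.0, -0.113], [0.0, -1.0, 0.0]]
contact_force: [-2.7, -0.3, 4.3]
finger_gap: 28.5
t 56.4 tcp [496.2 230.2  71.1] gap 28.5 F [-2.7 -0.3  4.3]
shift cm (now axes) [0.02 0.   0.  ] turn [-0.    -0.001  0.   ] world mm [ 0.  -0.2 -0. ] q [ 13.  24. 100.  -0.  56.  20.]
```

```bash
python3 -m creep '[{"dx":0,"dy":0,"dz":0,"rx":0,"ry":0,"rz":0,"grip":3.6},{"dx":0,"dy":0,"dz":0,"rx":0,"ry":0,"rz":0,"grip":4.8},{"dx":0,"dy":0,"dz":0,"rx":0,"ry":0,"rz":0,"grip":8.5},{"dx":0,"dy":0,"dz":0,"rx":0,"ry":0,"rz":0,"grip":8.5},{"dx":0,"dy":-2,"dz":0,"rx":0,"ry":0,"rz":0,"grip":8.5},{"dx":0,"dy":-4,"dz":0,"rx":0,"ry":0,"rz":0,"grip":8.5},{"dx":0,"dy":-4,"dz":0,"rx":0,"ry":0,"rz":0,"grip":8.5},{"dx":0,"dy":-3,"dz":0,"rx":0,"ry":0,"rz":0,"grip":8.5},{"dx":0,"dy":0,"dz":0,"rx":0,"ry":0,"rz":0,"grip":8.5},{"dx":0,"dy":0,"dz":0,"rx":0,"ry":0,"rz":0,"grip":8.5}]'
python3 - <<'E'
from plant import env,vision; from h import *
r=vision.read_camera("wrist"); cv2.imwrite("pics/wrist12.png",r["img"])
P=cloud(r).reshape(-1,3)
for n,x,y in [("shaft",496.3,231),("roller",445,293.7),("block",508.7,345.2)]:
    q=P[(np.hypot(P[:,0]-x,P[:,1]-y)<26)&(P[:,2]>94)&(P[:,2]<116)]
    if len(q): t=q[q[:,2]>np.percentile(q[:,2],90)-4]; print(n,len(t),np.round(t.mean(0),1),np.round(np.ptp(t,axis=0),1))
o=env.get_obs(); print(o["time"],o["position"],o["contact_force"],o["finger_gap"])
r=vision.read_camera("side"); cv2.imwrite("pics/side12.png",cv2.resize(r["img"][140:340,160:330],None,fx=3,fy=3))
P=cloud(r).reshape(-1,3); q=P[(np.hypot(P[:,0]-592,P[:,1])<35)&(P[:,2]>50)&(P[:,2]<64)]; print("pulley side",len(q),np.round(q.mean(0),1))
E
```

```text
time: 57.4
position: [497.5, 230.3, 208.0]
tool_rot: [[-0.113, 0.005, 0.994], [-0.994, 0.001, -0.113], [-0.001, -1.0, 0.005]]
contact_force: [-0.3, -0.4, -0.7]
finger_gap: 85.2
shaft 1019 [496.1 231.4 108.3] [29.6 28.9  5.4]
roller 1752 [444.9 293.7 102.6] [35.3 35.2  5.6]
block 2456 [508.9 345.  100.7] [37.2 37.   5.8]
57.45 [497.79108956 230.30587428 208.02909908] [-0.61642938  0.20511212 -0.46711977] 85.19233938412175
pulley side 0 [nan nan nan]<stdin>:9: RuntimeWarning: Mean of empty slice.
  ret = um.true_divide(
```

View pics/wrist12.png

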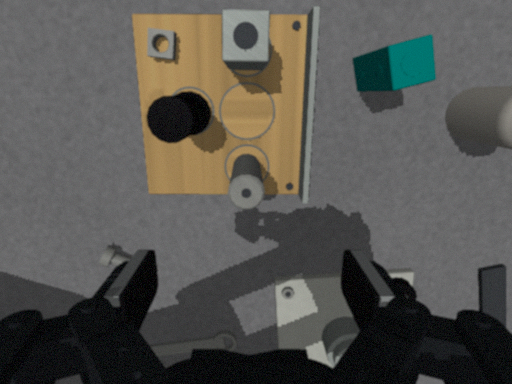

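View pics/side12.png

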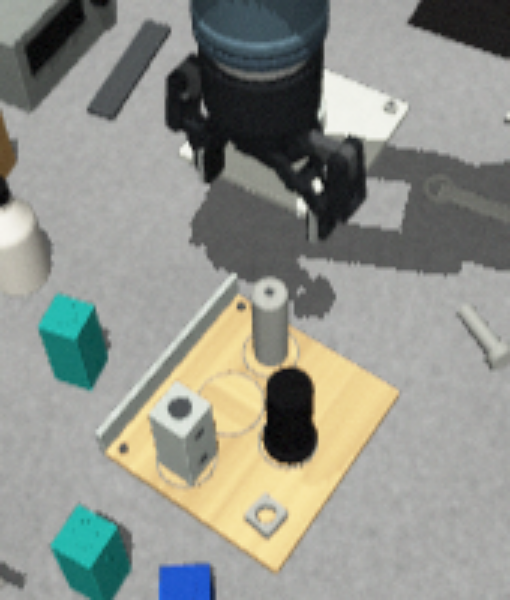

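All three stand within about 0.5 mm of their starting spots, and the nut and bottle are undisturbed. In the side view the gripper hides the pulley, so I'll check it from the top and then hand in.

```bash
python3 - <<'E'
from plant import env,vision; from h import *
r=vision.read_camera("top"); cv2.imwrite("pics/top12.png",cv2.resize(r["img"][110:280,110:310],None,fx=3.5,fy=3.5,interpolation=cv2.INTER_CUBIC))
P=cloud(r).reshape(-1,3); q=P[(np.hypot(P[:,0]-596,P[:,1]+4)<35)&(P[:,2]>48)&(P[:,2]<68)]; print(len(q), np.round(q.mean(0),1) if len(q) else "")
E
```

```text
81 [598.2  -4.8  54.9]
```

View pics/top12.png

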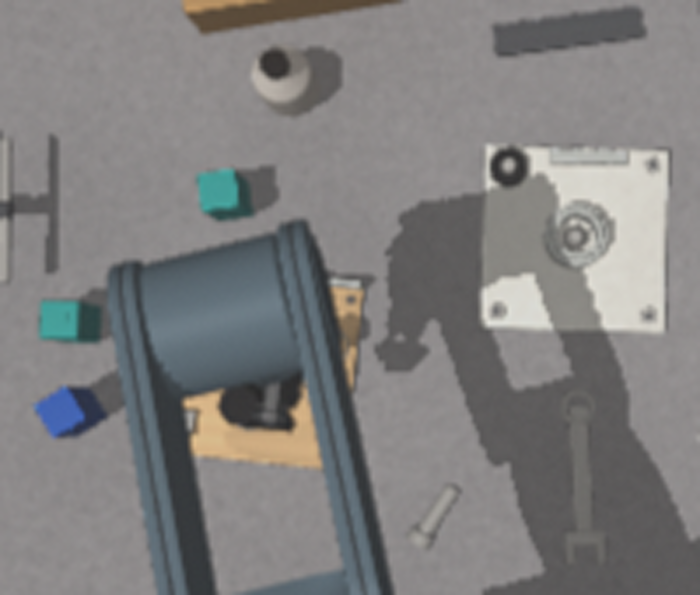

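In the top view, the pulley (580,234) encircles the spigot (575,237), and the spanner and bottle are in place. Handing in.

```bash
python3 - <<'E'
from plant import workorder
print(workorder.sign_off())
E
```

```text
the job is handed in; nothing more can be done
None
```

I moved the shaft, roller and block to the mat and set the pulley over the spigot. I then stood the block, roller and shaft back on the rack and handed the job in at about 57.5 s of the 144 s. The hand-in reports no verdict.

Last checks:
- **Upright parts:** by wrist camera all three stand upright within about 0.5 mm of where they were at the start.
- **Pulley:** just after placing it, the wrist camera put its top at z 55.6 mm (56 expected) and its axis within about 1 mm of the spigot. The final top view put it about 1.5 mm from the spigot.
- **Bystanders:** nut, oil bottle and spanner look undisturbed in the pictures; I did not measure them. The gripper was open and clear of everything.

Checks that failed or disagreed:
- **Camera calibration:** the cameras differ by 2–5 mm in absolute position, so I used the wrist camera for every placing.
- **Final side view:** it gave no pulley reading because the gripper hid it.
- **Block check:** one check of the block failed because it was out of frame. The final one succeeded.

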